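# Press a glued stack of card and set the drying lamp on it

### The arm

A 7-joint arm with a two-finger parallel gripper is mounted at the origin on the work surface. World frame = base frame: x ahead of the robot, y to its left, z up, the work surface at z = 0. Lengths are in m, angles in rad, forces in N, time in s.
With the tool pointing down it reaches from about 0.35 to 0.9 m from the base axis. Payload 19.9 kg.
Tool frame: the origin (TCP) lies on the centre line of the jaws, within the pads' length; the fingertips stand 19 mm ahead of it and the grasp point (between the pads) is the TCP; z points along the fingers, x is the direction in which the jaws open and shut, and the axes are right-handed (so a half turn about z gives the same grasp; the last joint's range is limited). The gripper opens to 85 mm and grips with 20 to 120 N. Pads are 22 mm wide; open, the fingers measure 114 mm over their backs; the gripper's body (76 mm by 85 mm) begins 54 mm behind the grasp point. The pads swing forward as they close: fully open they stand 13 mm farther back than shut.
Start: joints at [1.129, 0.417, -0.01, 1.614, 0.005, 1.111, -0.053], TCP at [0.243, -0.576, 0.25] pointing down, gripper open.
Joint ranges: [-2.81, 2.81], [-0.39, 2.02], [-1.27, 1.25], [0.06, 2.57], [-1.19, 4.33], [0.19, 2], [-2.82, 2.82]. Speed limits (rad/s): [1.89, 1.89, 2.39, 2.39, 3.01, 3.01, 3.01].

### API

Orientations are given as a 3x3 rotation matrix whose columns are the frame's x, y, z axes.
In Python, from bench import * gives the robot as it stands. The module is installed in compiled form; this text tells all that it offers.
- The arm moves only by the tool carry_out, never from a script. Its argument "commands" is a list of rows, each a list of 7 numbers: the closure, from -1 (fully open) to 1 (shut), then the shift along the tool's x, y, z in mm, then the turn, a rotation vector about the tool's x, y, z in degrees. In form: [[fingers, dx, dy, dz, wx, wy, wz], ...]. A call has 1 to 12 rows; each row is the pose to reach, as a shift and turn from the pose commanded when the call began, along the tool's axes at that moment; what a row does not reach only later rows make up. A row lasts 1/8 s, in which the tool goes at most 62.5 mm and 10.7 degrees, less where a joint would pass 70% of its speed; a pose out of reach is approached as far as the arm can. A call with a gripper value outside its range is refused whole. The fingers move at their own pace and stop on an object; "grip_force" is the grip in N (left out, the last holds). Time passes only in rows, so rows that repeat a pose let the fingers close. It gives the time, the measured TCP pose, the force and the opening at its end, in the units of the state.
- sense(): the state, without advancing time (a new reading comes with each control period).
- capture(name): name is "scene" or "top" or "wrist"; returns a dict with "img" (400x640x3 uint8, blue, green, red), "depth" (400x640 float32, m along the optical axis (not along the pixel's ray), 0 where there is no reading), "intrinsics" (3x3 intrinsics, pixels), "k1" (the pictures are not rectified: a ray, as slopes to the right and down, at radius r is drawn at 1 + k1 r^2 times it, then the intrinsics apply), "rvec" (rotation vector, rad) and "tvec" (3), from world to camera coordinates, as OpenCV has them. Camera axes: x right, y down, z forward; pixel columns grow to the right and rows downward; lengths in m; the calibration is good to about 2 mm. A picture is of the moment at which its call begins.
- sign_off(): hands the job in, once; it reports no verdict.
The state is a dict: "time": time; "joints": joint angles; "qvel": joint speeds; "tau": joint torques, N m; "tcp_pos": TCP position; "tool_rot": TCP orientation; "force": force on the tool from outside, world axes, zero at the start; "torque": the same for the moment, N m; "width": finger opening in m.
Only numpy, scipy, OpenCV 4.12 (cv2) and the standard library are available. Lean on these libraries where they do the work, as an engineer would, in place of code of your own. Each camera call takes 0.05 s, during which the arm holds its last target.

### The job

Press the stack of card sheets: lower the plywood pressing board gently, without dropping it, squarely onto the stack with its edges on the stack's edges and let go, then stand every green weight upright and wholly on the board, none on another, with at least one on either side of the grip rib. Last of all, turn the drying lamp so that it faces the middle of the stack and tip its head 30 degrees downwards from level. Leave the weights and board in place and don't disturb the other things on the table.

Things in the scene. Friction and masses are not known exactly. Their poses are not given: they have to be found in the camera images.
- pile: stack of brown corrugated card sheets, fixed on the table, 200 mm along its x and 180 mm along its y. The origin is at the middle of the stack on the table, at table height; z up. The stack is between 25 and 70 mm high; the height differs from start to start and is NOT reported: it has to be felt (or seen). It does not give when pressed
- press: plywood pressing board, 200 (x) x 180 (y) x 10 mm, with a dark wooden grip rib in the middle of its top: 100 mm along x, 20 mm wide in y, 30 mm high above the board (its top 40 mm above the origin). A light wooden lip 6 mm thick runs round its edge, 14 mm high above the board, so weights do not slide off. Origin at the centre of the underside, z up, 0.5 kg. It starts flat on the table; on the stack its x must run along the stack's x (either way round)
- lamp_turn (a joint): swivel of the drying lamp's head about the vertical post, rad, counterclockwise from above, limits +-1.5; 0 when the lit face looks along -x of lamp. It stays where it is left (friction about 0.15 N m)
- lamp_tip (a joint): tilt of the lamp head about a level axis through lamp_pivot, rad; 0 when the lit face is upright (looks level), positive when it looks down, limits -0.6 to 0.9. It stays where it is left (friction about 0.15 N m)
- lamp: foot of the drying lamp: round grey foot 104 mm across fixed to the table, with a post; origin at the centre of its underside, on the swivel axis; above it a fork 134 mm wide with a flat lamp head 112 wide x 80 high x 24 mm thick between its arms and a handle bar on top, at most 243 mm above the table: carry things past it on the side near the robot
- lamp_pivot (a point): point on the swivel axis where the tilt axis crosses it, 158 mm above the table, in the fork; it turns with the swivel and not with the tilt: the lamp faces along its -x, its y is the tilt axis, z up
- lamp_bar (a point): middle of the orange round handle bar above the lamp head, 10 mm thick, 76 mm clear between its two end posts, running along the tilt axis (y of lamp_pivot), 80 mm from the tilt axis and 40 mm above the head's top edge. When the head is tipped down by t, the bar moves 80 sin t mm towards the lit side. Held by this bar from above, the head can be both turned and tilted
- weight0: green iron weight (may be absent): disc 56 mm across and 28 mm high with a steel grip knob on top, 26 mm across and 22 mm high (50 mm in all); origin at the centre of its underside, z up along the knob; 0.36 to 0.54 kg
- weight1: green iron weight (may be absent): disc 56 mm across and 28 mm high with a steel grip knob on top, 26 mm across and 22 mm high (50 mm in all); origin at the centre of its underside, z up along the knob; 0.36 to 0.54 kg
- weight2: green iron weight (may be absent): disc 56 mm across and 28 mm high with a steel grip knob on top, 26 mm across and 22 mm high (50 mm in all); origin at the centre of its underside, z up along the knob; 0.36 to 0.54 kg
- weight3: green iron weight (may be absent): disc 56 mm across and 28 mm high with a steel grip knob on top, 26 mm across and 22 mm high (50 mm in all); origin at the centre of its underside, z up along the knob; 0.36 to 0.54 kg
- eraser: bystander, not to be disturbed: grey felt chalk eraser, 110 x 40 x 24 mm, lying between the two work places; origin at the centre of its underside
- tape: bystander, not to be disturbed: yellow tape roll lying flat, 90 mm across, 22 mm high; origin at the centre of its underside
- glue: bystander, not to be disturbed: white closed bottle with an orange cap, 52 mm across, 120 mm tall; origin at the centre of its underside
- mug: bystander, not to be disturbed: blue ceramic cup, 76 mm across, 90 mm tall; origin at the centre of its underside
- tube: bystander, not to be disturbed: upright cardboard tube, 70 mm across, 140 mm tall; origin at the centre of its underside
- carton: bystander, not to be disturbed: small closed cardboard carton, 100 x 140 x 60 mm; origin at the centre of its underside
Things that resemble listed ones, but are neither listed nor needed, are in the scene too. What is shaped like the weight2 but black, purple or white is not meant.

How it is judged:
On the way, in this order (a step that is already met when the one before it is completed fails the run):
1. the pressing board lies square on the stack, let go (horizontal distance between press and pile below 0.015 m and angle between the x axis of press and the x axis of pile, either way round below 0.12 rad and angle between press's own z axis and vertical below 0.06 rad and contact force between press and pile above 0.3 N and linear speed of press below 0.03 m/s and contact force between the fingers and press below 0.2 N), for 0.2 s.
2. every weight stands on the board, at least one on either side of the rib (x of weight0 in the frame of press between -0.075 and 0.075 m and y of weight0 in the frame of press between -0.066 and 0.066 m and z of weight0 in the frame of press between 0.004 and 0.018 m and angle between each of weight0, weight1, weight2, weight3's own z axis and vertical below 0.1 rad and linear speed of each of weight0, weight1, weight2, weight3 below 0.03 m/s and contact force between the fingers and weight0 below 0.2 N and x of weight1 in the frame of press between -0.075 and 0.075 m and y of weight1 in the frame of press between -0.066 and 0.066 m and z of weight1 in the frame of press between 0.004 and 0.018 m and contact force between the fingers and weight1 below 0.2 N and x of weight2 in the frame of press between -0.075 and 0.075 m and y of weight2 in the frame of press between -0.066 and 0.066 m and z of weight2 in the frame of press between 0.004 and 0.018 m and contact force between the fingers and weight2 below 0.2 N and x of weight3 in the frame of press between -0.075 and 0.075 m and y of weight3 in the frame of press between -0.066 and 0.066 m and z of weight3 in the frame of press between 0.004 and 0.018 m and contact force between the fingers and weight3 below 0.2 N and y of any of weight0, weight1, weight2, weight3 in the frame of press above 0.02 m and y of any of weight0, weight1, weight2, weight3 in the frame of press below -0.02 m), for 0.2 s.
3. the lamp faces the stack, head tipped 30 degrees down (y of pile in the frame of lamp_pivot between -0.035 and 0.035 m and x of pile in the frame of lamp_pivot below -0.1 m and value of joint lamp_tip between 0.41 and 0.64 rad), for 0.2 s.
At the end, for the whole second after the job is handed in: Board flat on the stack, centred within 15 mm, square within 0.12 rad; each weight upright on the board, centre within 75 mm along and 66 mm across of its middle, at least one each side of the rib; lamp line within 35 mm of the stack's middle, head tipped 23 to 37 degrees down; all let go, at rest (all of step 1 and all of step 2 and all of step 3 and velocity of joint lamp_turn between -0.05 and 0.05 rad/s and velocity of joint lamp_tip between -0.05 and 0.05 rad/s); the robot touches nothing.
It fails at once if the pressing board is dropped (falls freely at more than 0.6 m/s) (linear speed of press above 0.6 m/s and contact force between the fingers and press below 0.2 N).
It fails at once if another thing on the table is knocked over or shoved more than 40 mm (distance of any of eraser, tape, glue, mug, tube, carton from where it was at the start of the episode above 0.04 m or angle between any of eraser, tape, glue, mug, tube, carton's own z axis and vertical above 0.5 rad).
Of weight0, weight1, weight2, weight3 only 3 to 4 are there at a start; the rules pass over those that are not, and their reading is None.
At some moment in a run one of weight0, weight1, weight2, weight3 may be knocked a few centimetres aside while the robot is not near it.
It also fails if it takes over 210 s, if anything falls off the work surface, if the arm or the gripper's body presses on something with over 40 N, if the wrist force passes 120 N, or if a joint passes its speed limit or range.

## Working session

There is one attempt and no reset: what is moved stays moved. The work goes in short steps, Python scripts to look and compute and a tool call to move; the robot and the scene stay as the last step left them, time stands still between calls to the robot, and variables do not carry over. Pictures are saved under pics/ and viewed, and the job is handed in when it is done.

Besides the shell and the picture viewer there is one more tool, called after "Call:" by a JSON object that holds its "op" and its "data", one argument or row to a line. carry_out: Moves the arm, as the interface text tells. Its arguments: {"type":"object","properties":{"commands":{"type":"array"},"grip_force":{"type":"number"}},"required":["commands"]}

```bash
mkdir -p pics; ls
python3 - <<'E'
from bench import *
import cv2
s=sense(); print({k:s[k] for k in ['time','tcp_pos','tool_rot','force','width']})
for n in ['scene','top','wrist']:
    c=capture(n); cv2.imwrite(f'pics/{n}0.png',c['img']); print(n,c['intrinsics'],c['k1'],c['rvec'],c['tvec'])
E
```

```text
pics
{'time': 0.0, 'tcp_pos': array([ 0.24308829, -0.57541078,  0.24966161]), 'tool_rot': array([[ 3.89193584e-01, -9.21155790e-01, -6.03437764e-04],
       [-9.21155111e-01, -3.89194034e-01,  1.12463163e-03],
       [-1.27081531e-03,  1.18160368e-04, -9.99999186e-01]]), 'force': array([ 0.04531388,  0.67278061, -0.30236299]), 'width': 0.08527371475851896}
scene [[393.53096665   0.         317.46399003]
 [  0.         393.53096665 192.27271942]
 [  0.           0.           1.        ]] -0.06661340069606393 [ 0.97814893  2.38262321 -1.12039317] [ 0.38659166 -0.12612996  1.80248892]
top [[405.96271505   0.         314.28741689]
 [  0.         405.96271505 193.80341567]
 [  0.           0.           1.        ]] -0.09626577310418348 [ 2.18518385 -2.13875937  0.15072695] [-0.00856761  0.59400219  1.4247327 ]
wrist [[283.16087598   0.         317.99507591]
 [  0.         283.16087598 203.6093079 ]
 [  0.           0.           1.        ]] -0.008804598461977883 [-2.42763325  1.61023262  0.21590272] [-0.62483228 -0.03317793  0.37793741]
```

View pics/scene0.png

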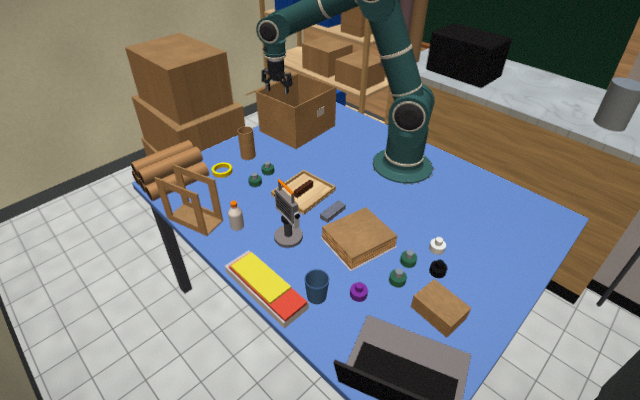

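View pics/top0.png

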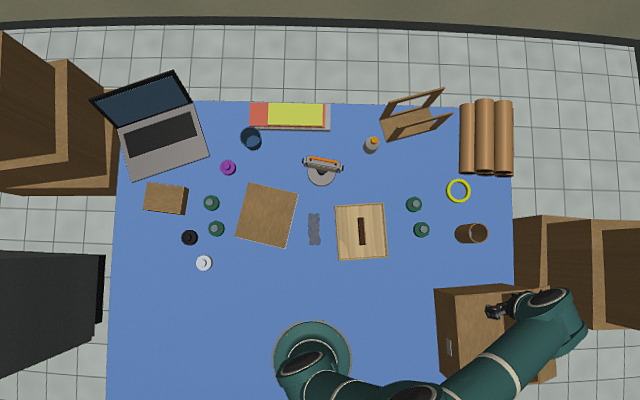

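View pics/wrist0.png

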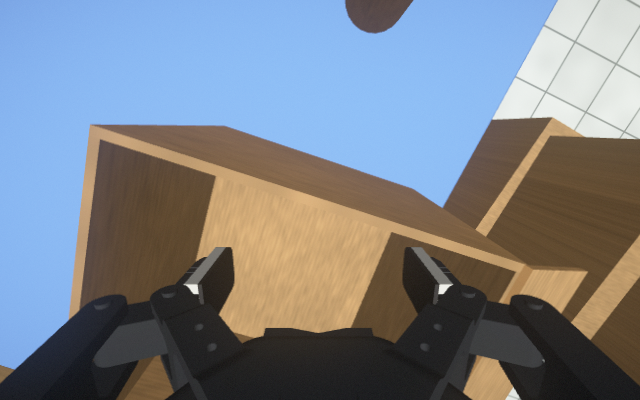

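The top view shows four green weights at (211,202), (216,228), (414,204) and (421,229). The lookalikes are black (190,237), white (204,263) and purple (228,167). The board is at (361,232), the stack at (266,215) and the lamp at (322,170). Next I measure these.

```bash
cat > h.py <<'E'
import numpy as np, cv2
from bench import *
def cam(n):
    c=capture(n); c['R']=cv2.Rodrigues(np.array(c['rvec'],float))[0]; c['t']=np.array(c['tvec'],float).ravel(); c['D']=np.array([c['k1'],0,0,0,0],float); return c
def slopes(c,p):
    return cv2.undistortPoints(np.array(p,float).reshape(-1,1,2),c['intrinsics'],c['D']).reshape(-1,2)
def plane(c,p,z):
    s=slopes(c,p); d=np.c_[s,np.ones(len(s))]@c['R']; o=-c['R'].T@c['t']
    return o+d*((z-o[2])/d[:,2])[:,None]
def deep(c,p):
    p=np.array(p,float).reshape(-1,2); s=slopes(c,p); i=p.round().astype(int)
    z=c['depth'][i[:,1],i[:,0]].astype(float)
    return (np.c_[s,np.ones(len(s))]*z[:,None]-c['t'])@c['R']
def cloud(c,mask=None):
    m=(c['depth']>0) if mask is None else (mask>0)&(c['depth']>0)
    v,u=np.nonzero(m); return np.c_[u,v],deep(c,np.c_[u,v])
def big(img,x0,y0,x1,y1,f): return cv2.resize(img[y0:y1,x0:x1],None,fx=f,fy=f,interpolation=cv2.INTER_CUBIC)
def proj(c,P): return cv2.projectPoints(np.array(P,float).reshape(-1,1,3),np.array(c['rvec'],float),c['t'],c['intrinsics'],c['D'])[0].reshape(-1,2)
def cluster(mask,minA=15):
    n,l,st,ce=cv2.connectedComponentsWithStats(mask.astype(np.uint8)); return [(l==i,st[i],ce[i]) for i in range(1,n) if st[i][4]>=minA]
E
python3 - <<'E'
from h import *
for n in ['top','scene']:
    c=cam(n); hsv=cv2.cvtColor(c['img'],cv2.COLOR_BGR2HSV)
    uv,P=cloud(c); print(n,'table z',np.median(P[(abs(P[:,2])<.02)][:,2]))
    g=cv2.inRange(hsv,(65,60,20),(92,255,255))
    for m,st,ce in cluster(g>0):
        q,X=cloud(c,m.astype(np.uint8))
        if len(X)==0 or not(.2<np.median(X[:,0])<1 and X[:,2].max()<.09): continue
        print('green',ce.round(1),st[4],'med',np.median(X,0).round(3),'zmax',X[:,2].max().round(3),plane(c,[ce],.03).round(3)[0])
c=cam('top'); uv,P=cloud(c)
def fit(x0,y0,x1,y1,zmin,zmax=.3):
    k=(uv[:,0]>=x0)&(uv[:,0]<x1)&(uv[:,1]>=y0)&(uv[:,1]<y1)&(P[:,2]>zmin)&(P[:,2]<zmax)
    X=P[k]; r=cv2.minAreaRect((X[:,:2]*1000).astype(np.float32)); print(k.sum(),'zmed',np.median(X[:,2]).round(4),np.percentile(X[:,2],[5,95]).round(4),'rect',r)
fit(228,175,305,255,.015);fit(328,195,395,268,.004);fit(328,195,395,268,.03);fit(305,205,325,250,.012);fit(295,140,350,190,.12)
cv2.imwrite('pics/t1.png',big(c['img'],180,140,440,280,3)); cv2.imwrite('pics/lamp1.png',big(c['img'],290,140,360,195,10))
c=cam('scene');cv2.imwrite('pics/s1.png',big(c['img'],220,150,470,320,3))
E
```

```text
top table z 0.0005385945760739439
green [211.3 202.8] 131 med [0.553 0.374 0.028] zmax 0.049 [0.554 0.376 0.03 ]
green [413.4 204. ] 127 med [ 0.565 -0.356  0.028] zmax 0.054 [ 0.566 -0.358  0.03 ]
green [216.3 228.2] 137 med [0.463 0.351 0.028] zmax 0.037 [0.463 0.353 0.03 ]
green [420.8 229.3] 132 med [ 0.473 -0.382  0.028] zmax 0.051 [ 0.474 -0.384  0.03 ]
scene table z 0.0005496554235855797
green [267.6 169.5] 94 med [ 0.482 -0.374  0.023] zmax 0.035 [ 0.487 -0.367  0.03 ]
green [254.8 181.1] 99 med [ 0.574 -0.348  0.023] zmax 0.047 [ 0.579 -0.341  0.03 ]
green [407.9 260.1] 160 med [0.475 0.366 0.027] zmax 0.035 [0.478 0.366 0.03 ]
green [397.1 279.4] 175 med [0.568 0.389 0.026] zmax 0.034 [0.57  0.388 0.03 ]
2903 zmed 0.0589 [0.0534 0.0641] rect ((515.8873291015625, 175.01028442382812), (181.2291259765625, 201.60520935058594), 77.83102416992188)
2954 zmed 0.011 [0.0048 0.0357] rect ((466.0677490234375, -171.1978759765625), (263.09130859375, 244.88290405273438), 0.857551634311676)
171 zmed 0.0399 [0.0322 0.0451] rect ((446.0386962890625, -186.02508544921875), (157.80575561523438, 198.8306427001953), 21.594839096069336)
330 zmed 0.0243 [0.0186 0.0297] rect ((470.099365234375, 4.021160125732422), (104.72001647949219, 39.808189392089844), 1.6395381689071655)
447 zmed 0.1969 [0.1378 0.2441] rect ((677.64501953125, -19.299583435058594), (139.74302673339844, 24.39185333251953), 81.80806732177734)
```

View pics/t1.png

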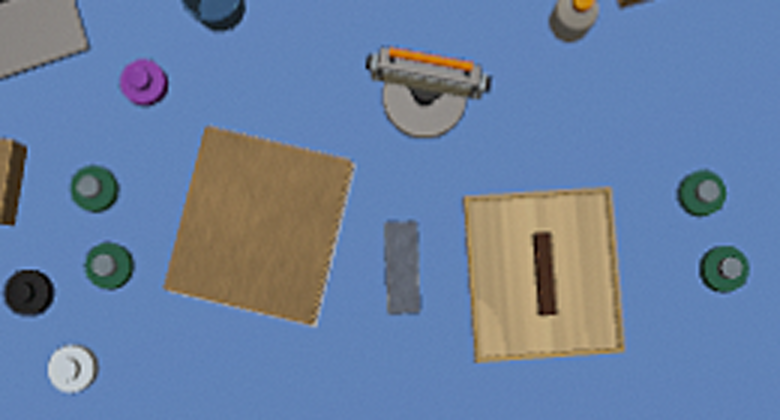

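View pics/s1.png

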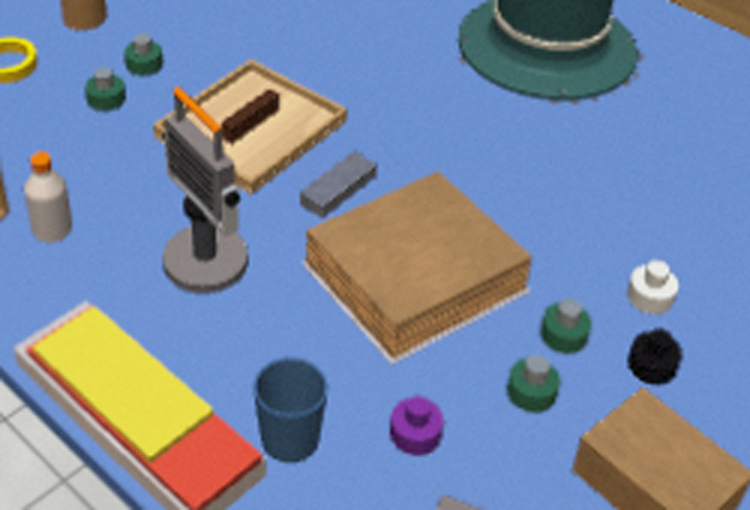

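View pics/lamp1.png

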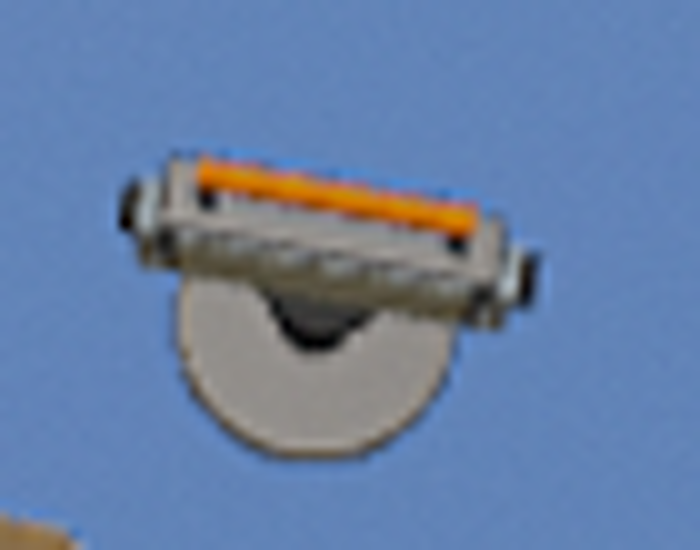

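Run:
```python
from h import *
c=cam('top')
def crn(l,z,off=(180,140),f=3):
    p=(np.array(l,float)+.5)/f-.5+np.array(off); X=plane(c,p,z)[:,:2]; ctr=X.mean(0)
    e=[X[1]-X[0],X[2]-X[1],X[3]-X[2],X[0]-X[3]]
    print(ctr.round(4),'len',[round(float(np.linalg.norm(a)),3) for a in e],'ang',[round(float(np.degrees(np.arctan2(a[1],a[0]))),1) for a in e])
crn([(206,127),(354,162),(316,326),(165,288)],.059)
crn([(464,197),(611,187),(624,351),(476,362)],.024)
hsv=cv2.cvtColor(c['img'],cv2.COLOR_BGR2HSV)
# rib: dark inside board
m=np.zeros((400,640),np.uint8); m[200:262,345:378]=1
d=((hsv[...,2]<95)&(m>0)).astype(np.uint8)
v,u=np.nonzero(d); X=plane(c,np.c_[u,v],.04)[:,:2]
r=cv2.minAreaRect((X*1000).astype(np.float32)); print('rib',d.sum(),r, X.mean(0), np.median(cloud(c,d)[1],0))
# orange bar
for n in ['top','scene']:
    c=cam(n);hsv=cv2.cvtColor(c['img'],cv2.COLOR_BGR2HSV)
    o=cv2.inRange(hsv,(5,170,120),(20,255,255))
    for mm,st,ce in cluster(o>0,8):
        uv,P=cloud(c,mm.astype(np.uint8))
        print(n,'orange',ce.round(1),st[4],np.median(P,0).round(3))
        if P[:,2].mean()>.17:
            X=plane(c,uv,.238)[:,:2] ; r=cv2.minAreaRect((X*1000).astype(np.float32)); print(r,P.min(0),P.max(0),plane(c,[ce],.238))
# depth view of foot (z<.04, grey) in top
c=cam('top');uv,P=cloud(c)
k=(uv[:,0]>=300)&(uv[:,0]<345)&(uv[:,1]>165)&(uv[:,1]<190)&(P[:,2]>.004)&(P[:,2]<.05)
print('foot z',np.median(P[k],0),P[k].min(0),P[k].max(0))
c=cam('scene');uv,P=cloud(c)
k=(P[:,0]>.56)&(P[:,0]<.8)&(P[:,1]>-.12)&(P[:,1]<.08)&(P[:,2]>.006)&(P[:,2]<.04)
print('foot sc',np.median(P[k],0),P[k].min(0),P[k].max(0)); k=(P[:,0]>.56)&(P[:,0]<.8)&(P[:,1]>-.12)&(P[:,1]<.08)&(P[:,2]>.04)
h=k&(P[:,2]>.11);print('head sc',P[h].min(0),P[h].max(0))
```

```text
[0.5132 0.1718] len [0.181, 0.197, 0.182, 0.196] ang [-102.1, 168.5, 77.4, -12.0]
[ 0.4646 -0.1673] len [0.179, 0.198, 0.178, 0.198] ang [-84.9, -175.3, 95.1, 5.0]
rib 158 ((463.7353820800781, -165.1940460205078), (93.982421875, 21.470638275146484), 4.849015235900879) [ 0.46291486 -0.16519331] [ 0.4636214  -0.1651012   0.03857203]
top orange [374.1 139.6] 31 [ 0.779 -0.199  0.121]
top orange [323.1 159.5] 58 [ 0.676 -0.021  0.243]
((677.8604736328125, -18.60887908935547), (84.36557006835938, 6.593120574951172), 80.37435913085938) [ 0.66813946 -0.05982861  0.23517763] [0.68671794 0.0224437  0.24803812] [[ 0.67773169 -0.01900221  0.238     ]]
scene orange [285.2 186.1] 56 [ 0.676 -0.022  0.241]
((674.8146362304688, -23.388813018798828), (87.48147583007812, 10.977826118469238), 79.97837829589844) [ 0.48543263 -0.25240786  0.00914395] [0.6861659  0.02385095 0.24496192] [[ 0.67482589 -0.02252116  0.238     ]]
scene orange [233.3 203.5] 30 [ 0.778 -0.196  0.117]
scene orange [258.5 288.4] 128 [0.927 0.123 0.043]
foot z [ 0.65877814 -0.01539028  0.01698857] [ 0.61500826 -0.10531299  0.00408868] [0.69744878 0.05866325 0.04192638]
foot sc [ 0.68815724 -0.00681477  0.01659784] [ 0.58830825 -0.08484025  0.00610392] [0.78348719 0.07993065 0.03987587]
head sc [ 0.65832184 -0.08897089  0.11001407] [0.69951639 0.05187827 0.24514119]
```

```bash
cat >> h.py <<'E'
from scipy.spatial.transform import Rotation as Ro
def st():
    s=sense(); R=s['tool_rot']; print('t',round(s['time'],2),'tcp',s['tcp_pos'].round(4),'yaw_x',round(float(np.degrees(np.arctan2(R[1,0],R[0,0]))),2),'F',np.round(s['force'],2),'w',round(s['width'],4),'j7',s['joints'][6].round(2)); return s
def go(x,y,z,yaw):
    """print command to tcp x,y,z with tool x at yaw deg"""
    s=st(); R=s['tool_rot']; d=R.T@(np.array([x,y,z])-s['tcp_pos'])*1000
    a=np.radians(yaw); T=np.c_[[np.cos(a),np.sin(a),0],[np.sin(a),-np.cos(a),0],[0,0,-1]]
    w=np.degrees(Ro.from_matrix(R.T@T).as_rotvec()); print('cmd',d.round(1),w.round(1),'rows>=',max(np.linalg.norm(d)/62.5,np.linalg.norm(w)/10.7).round(1))
E
python3 -c "
from h import *
go(.464,-.166,.15,-85.1)"
```

```text
t 0.6 tcp [ 0.2433 -0.5757  0.2502] yaw_x -67.09 F [ 0.52  0.81 -0.57] w 0.0849 j7 -0.05
cmd [-291.4 -362.8  100.3] [ 0.  0. 18.] rows>= 7.6
```

Call:
{"op": "carry_out", "data": {
  "commands": [
    [-1,-40,-50,0,0,0,2],
    [-1,-75,-93,0,0,0,4],
    [-1,-110,-137,0,0,0,7],
    [-1,-147,-183,0,0,0,10],
    [-1,-184,-229,10,0,0,13],
    [-1,-221,-275,40,0,0,16],
    [-1,-260,-324,70,0,0,18],
    [-1,-291.4,-362.8,100,0,0,18],
    [-1,-291.4,-362.8,100,0,0,18],
    [-1,-291.4,-362.8,100,0,0,18]
  ]
}}

```text
time: 1.85
tcp_pos: [0.4641, -0.166, 0.1502]
tool_rot: [[0.086, -0.996, -0.0], [-0.996, -0.086, 0.0], [-0.0, 0.0, -1.0]]
force: [-0.1, -0.7, 0.3]
width: 0.0859
```

Run:
```python
from h import *
go(.464,-.166,.036,-85.1)
c=cam('wrist'); cv2.imwrite('pics/w2.png',c['img'])
hsv=cv2.cvtColor(c['img'],cv2.COLOR_BGR2HSV)
```

```text
t 1.85 tcp [ 0.4641 -0.166   0.1502] yaw_x -85.05 F [-0.06 -0.74  0.3 ] w 0.0859 j7 -1.29
cmd [ -0.    0.  114.2] [0. 0. 0.] rows>= 1.8
```

View pics/w2.png

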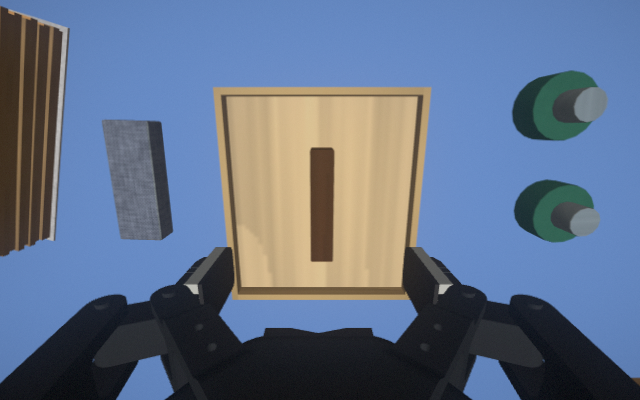

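Run:
```python
from h import *
c=cam('wrist')
X=plane(c,[(311,149),(333,148),(333,261),(312,262)],.04); print(X.round(4),X.mean(0))
Y=plane(c,[(214,88),(431,88),(406,299),(236,300)],.024); print(Y.round(4),Y.mean(0))
```

```text
[[ 0.5127 -0.1573  0.04  ]
 [ 0.515  -0.175   0.04  ]
 [ 0.4148 -0.1849  0.04  ]
 [ 0.4122 -0.166   0.04  ]] [ 0.46370519 -0.17079873  0.04      ]
[[ 0.5543 -0.0734  0.024 ]
 [ 0.5694 -0.2518  0.024 ]
 [ 0.3712 -0.264   0.024 ]
 [ 0.3556 -0.0932  0.024 ]] [ 0.4626125  -0.17059992  0.024     ]
```

Call:
{"op": "carry_out", "data": {
  "commands": [
    [-1,0,0,40,0,0,0],
    [-1,0,0,80,0,0,0],
    [-1,0,0,105,0,0,0],
    [-1,0,0,114,0,0,0],
    [-1,0,0,114,0,0,0]
  ]
}}

```text
time: 2.58
tcp_pos: [0.4641, -0.1667, 0.0367]
tool_rot: [[0.085, -0.996, 0.0], [-0.996, -0.085, -0.0], [0.0, -0.0, -1.0]]
force: [1.1, -0.3, 0.4]
width: 0.0851
```

Call:
{"op": "carry_out", "data": {
  "commands": [
    [0,0,0,0,0,0,0],
    [0.6,0,0,0,0,0,0],
    [1,0,0,0,0,0,0],
    [1,0,0,0,0,0,0],
    [1,0,0,0,0,0,0],
    [1,0,0,0,0,0,0],
    [1,0,0,0,0,0,0],
    [1,0,0,0,0,0,0]
  ],
  "grip_force": 60
}}

```text
time: 3.58
tcp_pos: [0.4643, -0.1664, 0.0369]
tool_rot: [[0.085, -0.996, 0.001], [-0.996, -0.085, -0.001], [0.001, -0.001, -1.0]]
force: [-2.5, -1.3, 13.2]
width: 0.0191
```

Call:
{"op": "carry_out", "data": {
  "commands": [
    [1,0,0,-5,0,0,0],
    [1,0,0,-15,0,0,0],
    [1,0,0,-30,0,0,0],
    [1,0,0,-30,0,0,0],
    [1,0,0,-30,0,0,0]
  ]
}}

```text
time: 4.2
tcp_pos: [0.464, -0.1661, 0.0663]
tool_rot: [[0.085, -0.996, 0.0], [-0.996, -0.085, -0.0], [0.0, -0.0, -1.0]]
force: [0.2, 0.9, -4.9]
width: 0.019
```

Run:
```python
from h import *
go(.514,.173,.18,-102)
c=cam('wrist'); cv2.imwrite('pics/w3.png',c['img'])
c=cam('scene'); cv2.imwrite('pics/s3.png',big(c['img'],220,100,470,270,3))
```

```text
t 4.2 tcp [ 0.464  -0.1661  0.0663] yaw_x -85.1 F [ 0.19  0.86 -4.95] w 0.019 j7 -1.33
cmd [-333.6  -78.9 -113.7] [-0.  -0.  16.9] rows>= 5.8
```

View pics/w3.png

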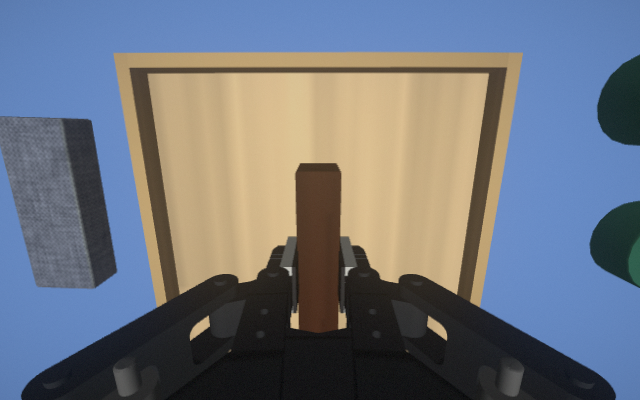

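View pics/s3.png

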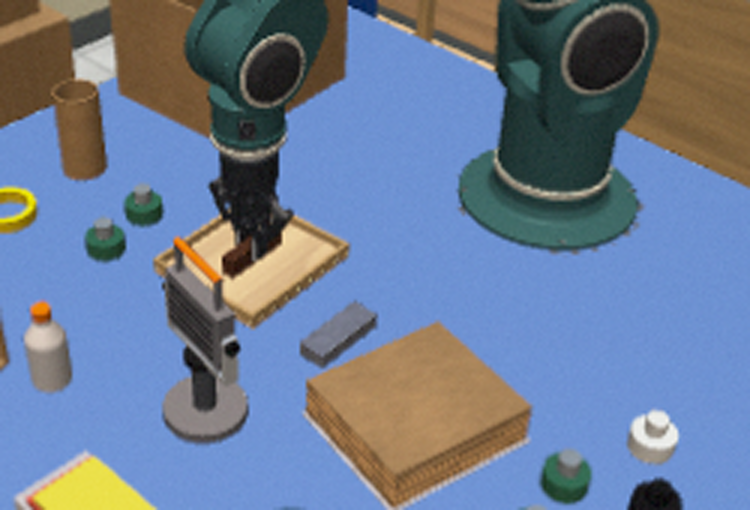

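Run:
```python
from h import *
s=st();c=cam('wrist')
zl=s['tcp_pos'][2]-.0369+.024
X=plane(c,[(114,53),(522,53),(481,300),(157,303)],zl)
L=(X-s['tcp_pos'])@s['tool_rot']*1000; print(L.round(1))  # far edge dist in tool y ; sides in tool x
```

```text
t 4.3 tcp [ 0.4638 -0.166   0.066 ] yaw_x -85.09 F [-0.57  0.23 -4.48] w 0.0184 j7 -1.33
[[-89.1 -98.3  12.9]
 [ 89.5 -98.2  12.8]
 [ 90.   25.1  12.9]
 [-88.9  27.   12.9]]
```

Call:
{"op": "carry_out", "data": {
  "commands": [
    [1,0,0,-30,0,0,0],
    [1,0,0,-70,0,0,0],
    [1,-35,0,-100,0,0,2],
    [1,-75,-2,-113,0,0,4],
    [1,-120,-5,-113,0,0,7],
    [1,-165,-10,-113,0,0,10],
    [1,-210,-20,-113,0,0,13],
    [1,-255,-40,-113,0,0,15],
    [1,-295,-60,-113,0,0,17],
    [1,-333,-78,-113,0,0,17],
    [1,-333,-78,-113,0,0,17],
    [1,-333,-78,-113,0,0,17]
  ]
}}

```text
time: 5.85
tcp_pos: [0.5129, 0.172, 0.1787]
tool_rot: [[-0.209, -0.978, -0.001], [-0.978, 0.209, -0.0], [0.001, 0.001, -1.0]]
force: [0.1, -1.1, -4.9]
width: 0.0187
```

Run:
```python
from h import *
go(.5153,.173,.105,-102)
```

```text
t 5.85 tcp [0.5129 0.172  0.1787] yaw_x -102.09 F [ 0.08 -1.13 -4.91] w 0.0187 j7 -2.3
cmd [-1.5 -2.2 73.7] [ 0.1 -0.  -0.1] rows>= 1.2
```

Call:
{"op": "carry_out", "data": {
  "commands": [
    [1,-1.5,-2,20,0,0,0],
    [1,-1.5,-2,40,0,0,0],
    [1,-1.5,-2,60,0,0,0],
    [1,-1.5,-2,70,0,0,0],
    [1,-1.5,-2,74,0,0,0],
    [1,-1.5,-2,74,0,0,0],
    [1,-1.5,-2,74,0,0,0]
  ]
}}

```text
time: 6.72
tcp_pos: [0.5159, 0.1735, 0.1059]
tool_rot: [[-0.21, -0.978, 0.001], [-0.978, 0.21, 0.0], [-0.0, -0.001, -1.0]]
force: [0.7, 0.1, -4.1]
width: 0.0186
```

Call:
{"op": "carry_out", "data": {
  "commands": [
    [1,0,0,1.5,0,0,0],
    [1,0,0,3,0,0,0],
    [1,0,0,4.5,0,0,0],
    [1,0,0,4.5,0,0,0]
  ]
}}

```text
time: 7.22
tcp_pos: [0.5154, 0.1734, 0.1006]
tool_rot: [[-0.209, -0.978, -0.0], [-0.978, 0.209, -0.0], [0.0, 0.0, -1.0]]
force: [0.1, 0.4, -5.0]
width: 0.0187
```

Call:
{"op": "carry_out", "data": {
  "commands": [
    [1,0,0,1,0,0,0],
    [1,0,0,2,0,0,0],
    [1,0,0,2,0,0,0]
  ]
}}

```text
time: 7.6
tcp_pos: [0.5155, 0.1735, 0.0987]
tool_rot: [[-0.209, -0.978, -0.0], [-0.978, 0.209, 0.0], [-0.0, 0.0, -1.0]]
force: [0.2, -0.1, -4.9]
width: 0.019
```

Call:
{"op": "carry_out", "data": {
  "commands": [
    [1,0,0,1,0,0,0],
    [1,0,0,2,0,0,0],
    [1,0,0,2,0,0,0]
  ]
}}

```text
time: 7.98
tcp_pos: [0.5155, 0.1734, 0.0967]
tool_rot: [[-0.209, -0.978, -0.0], [-0.978, 0.209, 0.0], [-0.0, 0.0, -1.0]]
force: [-0.1, -0.3, -5.0]
width: 0.019
```

Call:
{"op": "carry_out", "data": {
  "commands": [
    [1,0,0,0.7,0,0,0],
    [1,0,0,1.5,0,0,0],
    [1,0,0,1.5,0,0,0]
  ]
}}

```text
time: 8.35
tcp_pos: [0.5156, 0.1735, 0.0956]
tool_rot: [[-0.21, -0.978, 0.0], [-0.978, 0.21, -0.0], [-0.0, -0.0, -1.0]]
force: [-3.4, -0.8, 4.5]
width: 0.0187
```

Run:
```python
from h import *
c=cam('scene'); cv2.imwrite('pics/s4.png',big(c['img'],290,150,440,290,5))
c=cam('top'); cv2.imwrite('pics/t4.png',big(c['img'],200,160,340,270,5))
```

```text
(no output)
```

View pics/s4.png

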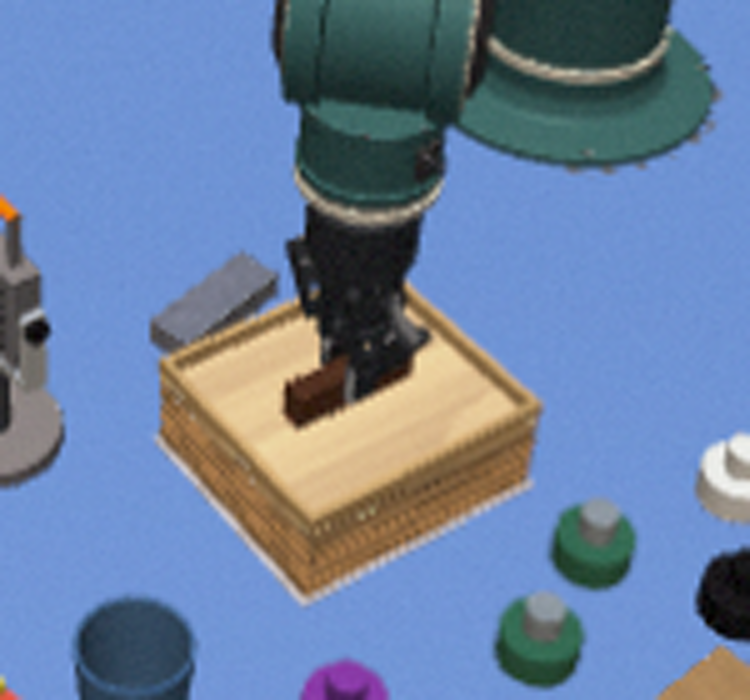

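View pics/t4.png

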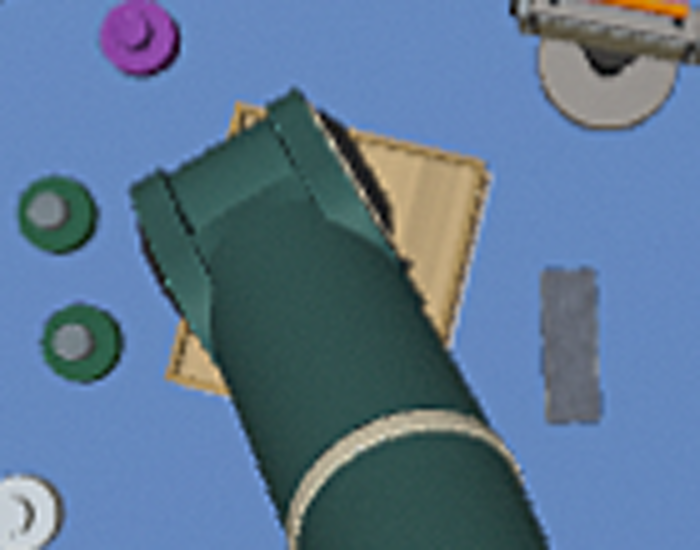

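The board's edges line up with the stack's edges (scene crop, near corner about (310,520)). Releasing it and lifting away.

Call:
{"op": "carry_out", "data": {
  "commands": [
    [0,0,0,0,0,0,0],
    [-1,0,0,0,0,0,0],
    [-1,0,0,0,0,0,0],
    [-1,0,0,0,0,0,0],
    [-1,0,0,-20,0,0,0],
    [-1,0,0,-60,0,0,0],
    [-1,0,0,-100,0,0,0],
    [-1,0,0,-110,0,0,0],
    [-1,0,0,-110,0,0,0]
  ]
}}

```text
time: 9.57
tcp_pos: [0.5156, 0.1734, 0.2054]
tool_rot: [[-0.21, -0.978, 0.001], [-0.978, 0.21, 0.0], [-0.0, -0.001, -1.0]]
force: [-0.2, 0.1, -0.2]
width: 0.0855
```

Run:
```python
from h import *
st()
c=cam('wrist'); cv2.imwrite('pics/w5.png',c['img'])
```

```text
t 9.57 tcp [0.5156 0.1734 0.2054] yaw_x -102.1 F [-0.16  0.05 -0.18] w 0.0855 j7 -2.29
```

View pics/w5.png

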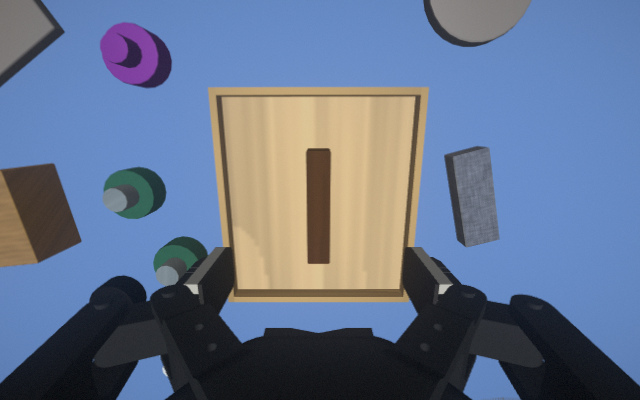

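Run:
```python
from h import *
go(.50,.32,.22,-12)
```

```text
t 9.62 tcp [0.5153 0.1732 0.2045] yaw_x -102.1 F [-0.91  0.27 -0.88] w 0.0854 j7 -2.29
cmd [-140.3   45.7  -15.5] [  0.    0.  -90.1] rows>= 8.4
```

Call:
{"op": "carry_out", "data": {
  "commands": [
    [-1,0,0,-15,0,0,-10],
    [-1,-15,5,-15,0,0,-20],
    [-1,-30,10,-15,0,0,-30],
    [-1,-50,16,-15,0,0,-40],
    [-1,-70,23,-15,0,0,-50],
    [-1,-90,30,-15,0,0,-60],
    [-1,-110,36,-15,0,0,-70],
    [-1,-125,40,-15,0,0,-80],
    [-1,-140,46,-15,0,0,-90],
    [-1,-140,46,-15,0,0,-90],
    [-1,-140,46,-15,0,0,-90]
  ]
}}

```text
time: 11.0
tcp_pos: [0.4999, 0.3191, 0.2194]
tool_rot: [[0.977, -0.214, -0.001], [-0.214, -0.977, -0.001], [-0.001, 0.001, -1.0]]
force: [0.7, -0.5, -0.7]
width: 0.0852
```

Run:
```python
from h import *
st()
c=cam('wrist'); cv2.imwrite('pics/w6.png',c['img'])
c=cam('top'); cv2.imwrite('pics/t6.png',big(c['img'],180,140,440,280,3))
```

```text
t 11.0 tcp [0.4999 0.3191 0.2194] yaw_x -12.35 F [ 0.7  -0.53 -0.69] w 0.0852 j7 -1.11
```

View pics/w6.png

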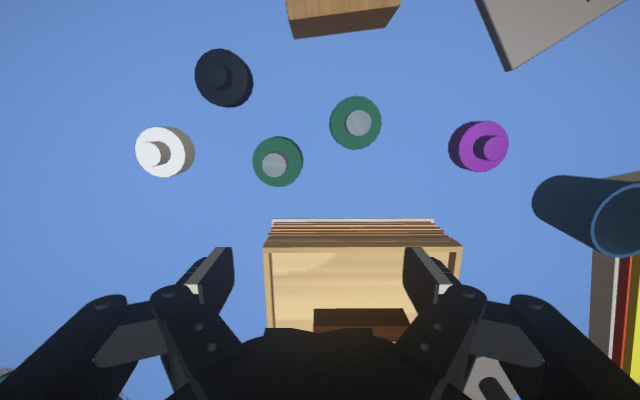

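View pics/t6.png

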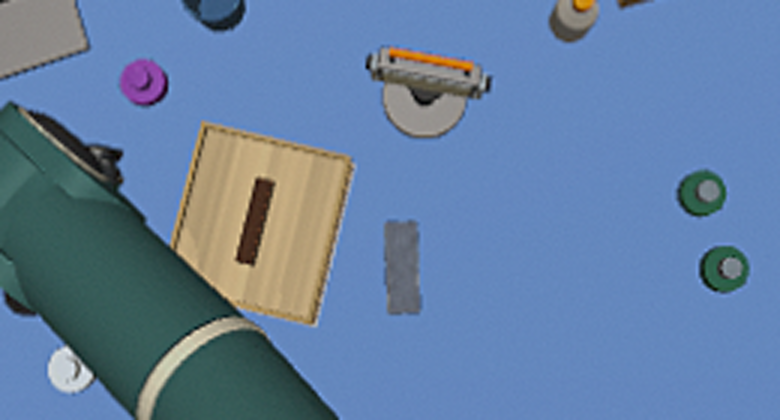

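Run:
```python
from h import *
c=cam('wrist'); 
hsv=cv2.cvtColor(c['img'],cv2.COLOR_BGR2HSV)
g=cv2.inRange(hsv,(60,60,20),(95,255,255))
for m,s,ce in cluster(g>0,200):
    if ce[1]>230: continue
    fill=cv2.convexHull(np.argwhere(m)[:,::-1].astype(np.int32)); mm=cv2.fillPoly(np.zeros((400,640),np.uint8),[fill],1)
    k=(mm>0)&(hsv[...,1]<60); 
    cc=max(cluster(k,20),key=lambda t:t[1][4]); print('knob px',cc[2].round(1),cc[1][4],plane(c,[cc[2]],.05).round(4), 'hull',fill.reshape(-1,2).mean(0))
    q,X=cloud(c,m.astype(np.uint8)); X=X[abs(X[:,2]-.028)<.004]; print(' disc circle',cv2.minEnclosingCircle((X[:,:2]*1000).astype(np.float32)))
c=cam('top')
m=np.zeros((400,640),np.uint8); m[190:235,250:280]=1
hsv=cv2.cvtColor(c['img'],cv2.COLOR_BGR2HSV)
v,u=np.nonzero((hsv[...,2]<95)&(m>0)); X=plane(c,np.c_[u,v],.099)[:,:2]; print('rib',len(u),cv2.minAreaRect((X*1000).astype(np.float32)),X.mean(0))
```

```text
knob px [357.5 122.7] 546 [[0.5541 0.3791 0.05  ]] hull [354.82142857 123.89285714]
 disc circle ((554.3159790039062, 378.67041015625), 27.35567855834961)
knob px [274.4 163.8] 521 [[0.4629 0.3571 0.05  ]] hull [274.81481481 159.59259259]
 disc circle ((462.0612487792969, 356.62408447265625), 27.828250885009766)
rib 183 ((514.4452514648438, 173.70010375976562), (21.765369415283203, 97.15592956542969), 77.98382568359375) [0.51421906 0.17376214]
```

Run:
```python
from h import *
go(.554,.379,.10,-12)
go(.554,.379,.047,-12)
```

```text
t 11.2 tcp [0.5    0.3194 0.2202] yaw_x -12.22 F [0.13 1.16 1.03] w 0.0852 j7 -1.11
cmd [ 40.1 -69.7 120.2] [ 0.  -0.  -0.2] rows>= 2.3
t 11.2 tcp [0.5    0.3194 0.2202] yaw_x -12.22 F [0.13 1.16 1.03] w 0.0852 j7 -1.11
cmd [ 40.1 -69.7 173.2] [ 0.  -0.  -0.2] rows>= 3.1
```

Call:
{"op": "carry_out", "data": {
  "commands": [
    [-1,20,-35,20,0,0,0],
    [-1,40,-69.5,60,0,0,0],
    [-1,40,-69.5,110,0,0,0],
    [-1,40,-69.5,150,0,0,0],
    [-1,40,-69.5,173,0,0,0],
    [-1,40,-69.5,173,0,0,0],
    [0.3,40,-69.5,173,0,0,0],
    [1,40,-69.5,173,0,0,0],
    [1,40,-69.5,173,0,0,0],
    [1,40,-69.5,173,0,0,0],
    [1,40,-69.5,173,0,0,0]
  ],
  "grip_force": 60
}}

```text
time: 12.58
tcp_pos: [0.5541, 0.3796, 0.0483]
tool_rot: [[0.978, -0.21, 0.001], [-0.21, -0.978, 0.0], [0.001, -0.001, -1.0]]
force: [-1.0, -2.0, 8.1]
width: 0.0238
```

Run:
```python
from h import *
go(.554,.379,.20,-12)
go(.565,.21,.20,-12)
```

```text
t 12.57 tcp [0.5541 0.3796 0.0483] yaw_x -12.11 F [-1.03 -1.99  8.07] w 0.0238 j7 -1.23
cmd [   0.2    0.5 -151.7] [-0.  -0.1 -0.1] rows>= 2.4
t 12.57 tcp [0.5541 0.3796 0.0483] yaw_x -12.11 F [-1.03 -1.99  8.07] w 0.0238 j7 -1.23
cmd [  46.4  163.5 -151.7] [-0.  -0.1 -0.1] rows>= 3.6
```

Call:
{"op": "carry_out", "data": {
  "commands": [
    [1,0,0,-20,0,0,0],
    [1,0,0,-60,0,0,0],
    [1,0,0,-110,0,0,0],
    [1,10,40,-140,0,0,0],
    [1,22,82,-150,0,0,0],
    [1,34,124,-150,0,0,0],
    [1,46.5,163,-150,0,0,0],
    [1,46.5,163,-130,0,0,0],
    [1,46.5,163,-100,0,0,0],
    [1,46.5,163,-80,0,0,0],
    [1,46.5,163,-75,0,0,0],
    [1,46.5,163,-75,0,0,0]
  ]
}}

```text
time: 14.08
tcp_pos: [0.5649, 0.2109, 0.1227]
tool_rot: [[0.978, -0.209, 0.0], [-0.209, -0.978, 0.0], [-0.0, -0.0, -1.0]]
force: [0.3, 0.4, -3.7]
width: 0.0239
```

Run:
```python
from h import *
go(.565,.21,.1163,-12)
c=cam('wrist'); cv2.imwrite('pics/w7.png',c['img'])
c=cam('scene'); cv2.imwrite('pics/s7.png',big(c['img'],290,150,440,290,4))
```

```text
t 14.07 tcp [0.5649 0.2109 0.1227] yaw_x -12.06 F [ 0.29  0.36 -3.68] w 0.0239 j7 -0.96
cmd [0.3 0.9 6.4] [-0.   0.  -0.1] rows>= 0.1
```

View pics/w7.png

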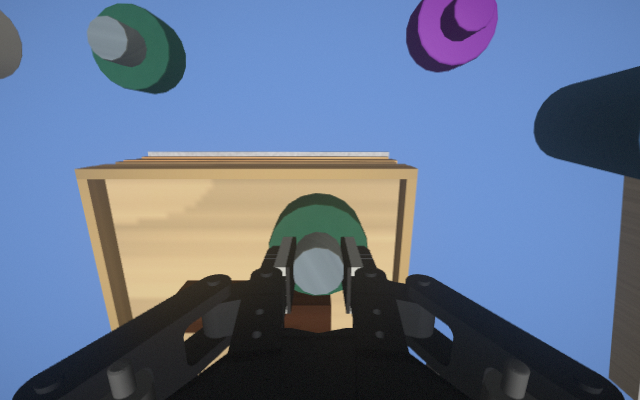

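View pics/s7.png

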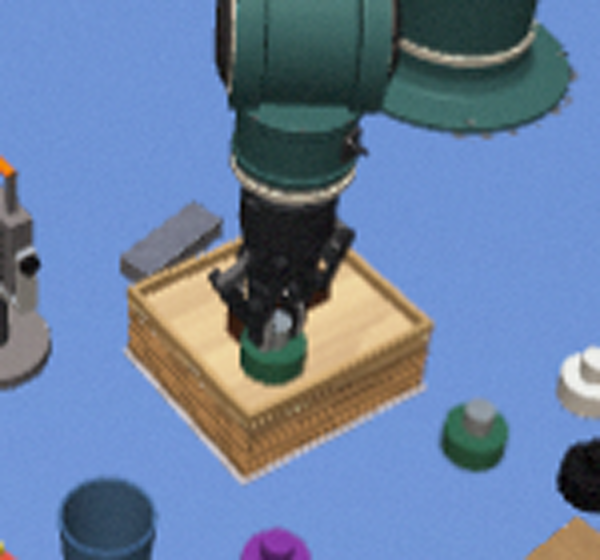

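Call:
{"op": "carry_out", "data": {
  "commands": [
    [1,0,0,2,0,0,0],
    [1,0,0,4,0,0,0],
    [1,0,0,5,0,0,0],
    [1,0,0,5,0,0,0]
  ]
}}

```text
time: 14.68
tcp_pos: [0.5648, 0.2104, 0.1172]
tool_rot: [[0.978, -0.21, -0.0], [-0.21, -0.978, 0.0], [-0.0, -0.0, -1.0]]
force: [-0.8, 0.5, -5.1]
width: 0.024
```

Call:
{"op": "carry_out", "data": {
  "commands": [
    [1,0,0,1,0,0,0],
    [1,0,0,1.5,0,0,0],
    [1,0,0,1.5,0,0,0]
  ]
}}

```text
time: 15.05
tcp_pos: [0.565, 0.2105, 0.1169]
tool_rot: [[0.978, -0.21, 0.001], [-0.21, -0.978, -0.0], [0.001, 0.0, -1.0]]
force: [-7.7, -5.2, 15.9]
width: 0.0238
```

Call:
{"op": "carry_out", "data": {
  "commands": [
    [0,0,0,0,0,0,0],
    [-1,0,0,0,0,0,0],
    [-1,0,0,0,0,0,0],
    [-1,0,0,-15,0,0,0],
    [-1,0,0,-60,0,0,0],
    [-1,0,0,-100,0,0,0],
    [-1,-40,-35,-100,0,0,0],
    [-1,-80,-70,-100,0,0,0],
    [-1,-120,-105,-100,0,0,0],
    [-1,-120,-105,-100,0,0,0],
    [-1,-120,-105,-100,0,0,0]
  ]
}}

```text
time: 16.42
tcp_pos: [0.4699, 0.3381, 0.2165]
tool_rot: [[0.978, -0.209, 0.001], [-0.209, -0.978, 0.0], [0.001, -0.0, -1.0]]
force: [0.0, -0.3, 0.6]
width: 0.0854
```

```bash
cat >> h.py <<'E'
def weights(c,zb=0.,minA=150):
    hsv=cv2.cvtColor(c['img'],cv2.COLOR_BGR2HSV); g=cv2.inRange(hsv,(60,60,20),(95,255,255))
    for m,s,ce in cluster(g>0,minA):
        q,X=cloud(c,m.astype(np.uint8)); z=np.median(X[:,2])
        if not(.01<z<.15): continue
        b=zb if z>.05 else 0
        Y=X[abs(X[:,2]-.028-b)<.005]
        hull=cv2.convexHull(np.argwhere(m)[:,::-1].astype(np.int32)); mm=cv2.fillPoly(np.zeros((400,640),np.uint8),[hull],1)
        kk=cluster((mm>0)&(hsv[...,1]<60),8); k=max(kk,key=lambda t:t[1][4])[2] if kk else None
        print('green px',ce.round(0),'z',z.round(3),'circ',(np.array(cv2.minEnclosingCircle((Y[:,:2]*1000).astype(np.float32))[0]).round(1) if len(Y) else None,len(Y)),'knob',None if k is None else (k.round(0),plane(c,[k],.05+b)[0].round(4)))
E
python3 - <<'E'
from h import *
c=cam('wrist'); weights(c,.0693); cv2.imwrite('pics/w8.png',c['img'])
c=cam('top'); weights(c,.0693,40)
go(.463,.357,.047,-12)
E
```

```text
green px [307. 172.] z 0.027 circ (array([461.7, 356.3]), 1335) knob (array([306., 176.]), array([0.4622, 0.3574, 0.05  ]))
green px [255. 199.] z 0.097 circ (array([566.4, 210.5]), 127) knob (array([254., 198.]), array([0.566 , 0.2104, 0.1193]))
green px [413. 204.] z 0.028 circ (array([ 566.9, -360.6]), 111) knob (array([415., 203.]), array([ 0.5663, -0.3596,  0.05  ]))
green px [421. 229.] z 0.028 circ (array([ 475.3, -387.6]), 122) knob (array([423., 229.]), array([ 0.4746, -0.3856,  0.05  ]))
t 16.52 tcp [0.4703 0.3373 0.2161] yaw_x -12.18 F [ 0.16 -0.85 -0.75] w 0.0854 j7 -1.17
cmd [-11.4 -17.7 169.1] [ 0.  -0.  -0.2] rows>= 2.7
```

View pics/w8.png

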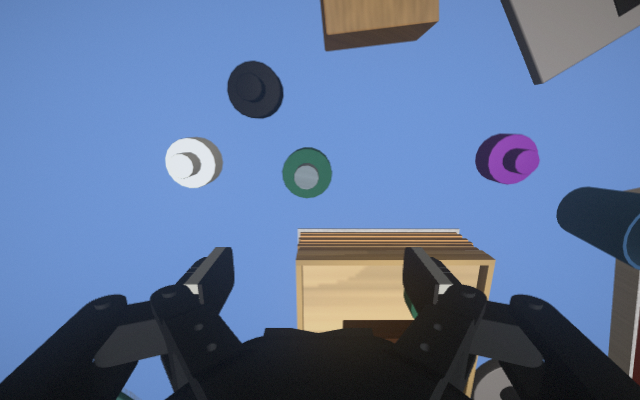

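Weight 1 stands in its slot at (0.566, 0.210). The second green weight is still at (0.462, 0.357), so I pick it next.

Call:
{"op": "carry_out", "data": {
  "commands": [
    [-1,-11.5,-18,40,0,0,0],
    [-1,-11.5,-18,90,0,0,0],
    [-1,-11.5,-18,140,0,0,0],
    [-1,-11.5,-18,169,0,0,0],
    [-1,-11.5,-18,169,0,0,0],
    [0.3,-11.5,-18,169,0,0,0],
    [1,-11.5,-18,169,0,0,0],
    [1,-11.5,-18,169,0,0,0],
    [1,-11.5,-18,169,0,0,0],
    [1,-11.5,-18,169,0,0,0]
  ]
}}

```text
time: 17.77
tcp_pos: [0.4624, 0.3584, 0.0478]
tool_rot: [[0.978, -0.21, 0.001], [-0.21, -0.978, 0.0], [0.001, -0.0, -1.0]]
force: [-3.3, -3.0, 13.9]
width: 0.024
```

Run:
```python
from h import *
go(.4828,.2274,.20,-12)
```

```text
t 17.77 tcp [0.4624 0.3584 0.0478] yaw_x -12.1 F [-3.29 -3.01 13.9 ] w 0.024 j7 -1.35
cmd [  47.6  123.8 -152.2] [-0.  -0.1 -0.1] rows>= 3.2
```

Call:
{"op": "carry_out", "data": {
  "commands": [
    [1,0,0,-20,0,0,0],
    [1,0,0,-60,0,0,0],
    [1,0,0,-110,0,0,0],
    [1,15,40,-145,0,0,0],
    [1,32,82,-150,0,0,0],
    [1,47.5,124,-150,0,0,0],
    [1,47.5,124,-130,0,0,0],
    [1,47.5,124,-100,0,0,0],
    [1,47.5,124,-80,0,0,0],
    [1,47.5,124,-73,0,0,0],
    [1,47.5,124,-71.5,0,0,0],
    [1,47.5,124,-71.5,0,0,0]
  ]
}}

```text
time: 19.27
tcp_pos: [0.4828, 0.2274, 0.1189]
tool_rot: [[0.978, -0.209, 0.001], [-0.209, -0.978, 0.0], [0.001, -0.0, -1.0]]
force: [-0.1, -0.4, -3.9]
width: 0.0237
```

Call:
{"op": "carry_out", "data": {
  "commands": [
    [1,0,0,1,0,0,0],
    [1,0,0,2,0,0,0],
    [1,0,0,2,0,0,0]
  ]
}}

```text
time: 19.65
tcp_pos: [0.4827, 0.2271, 0.1166]
tool_rot: [[0.978, -0.21, 0.0], [-0.21, -0.978, 0.0], [0.0, -0.0, -1.0]]
force: [-1.0, -1.3, 2.6]
width: 0.0238
```

Call:
{"op": "carry_out", "data": {
  "commands": [
    [0,0,0,0,0,0,0],
    [-1,0,0,0,0,0,0],
    [-1,0,0,0,0,0,0],
    [-1,0,0,-15,0,0,0],
    [-1,0,0,-60,0,0,0],
    [-1,0,0,-100,0,0,0],
    [-1,-10,50,-110,0,0,0],
    [-1,-25,105,-110,0,0,0],
    [-1,-35,160,-110,0,0,0],
    [-1,-45,215,-110,0,0,0],
    [-1,-45,220,-110,0,0,0]
  ]
}}

```text
time: 21.02
tcp_pos: [0.3914, 0.0186, 0.2271]
tool_rot: [[0.977, -0.214, 0.001], [-0.214, -0.977, -0.002], [0.001, 0.002, -1.0]]
force: [0.8, 1.3, 0.1]
width: 0.0854
```

Run:
```python
from h import *
c=cam('top'); weights(c,.0693,40); cv2.imwrite('pics/t9.png',big(c['img'],180,140,440,280,3))
go(.48,-.30,.22,-12)
```

```text
green px [255. 199.] z 0.097 circ (array([566.4, 210.6]), 119) knob (array([254., 198.]), array([0.5658, 0.2103, 0.1193]))
green px [413. 204.] z 0.028 circ (array([ 566.8, -360.4]), 110) knob (array([415., 203.]), array([ 0.5665, -0.3594,  0.05  ]))
green px [250. 222.] z 0.097 circ (array([484. , 225.8]), 128) knob (array([248., 222.]), array([0.4835, 0.2252, 0.1193]))
green px [421. 229.] z 0.028 circ (array([ 474.9, -387.8]), 117) knob (array([423., 229.]), array([ 0.4746, -0.3856,  0.05  ]))
t 21.07 tcp [0.3921 0.0197 0.2272] yaw_x -12.26 F [ 0.66 -0.67 -0.02] w 0.0857 j7 -0.38
cmd [153.7 293.7   7.7] [ 0.1 -0.1 -0.3] rows>= 5.3
```

View pics/t9.png

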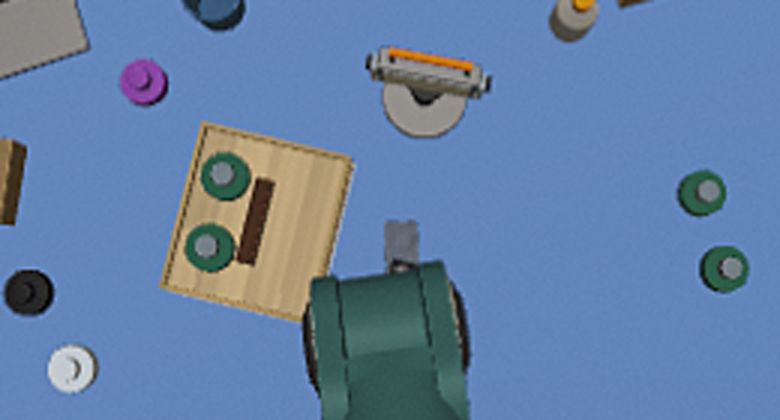

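Call:
{"op": "carry_out", "data": {
  "commands": [
    [-1,20,45,5,0,0,0],
    [-1,45,95,5,0,0,0],
    [-1,75,145,5,0,0,0],
    [-1,105,195,5,0,0,0],
    [-1,130,250,5,0,0,0],
    [-1,155,305,5,0,0,0],
    [-1,185,355,5,0,0,0],
    [-1,190,390,5,0,0,0],
    [-1,190,400,5,0,0,0],
    [-1,190,400,5,0,0,0]
  ]
}}

```text
time: 22.32
tcp_pos: [0.4951, -0.4087, 0.2213]
tool_rot: [[0.978, -0.209, 0.0], [-0.209, -0.978, 0.001], [0.0, -0.001, -1.0]]
force: [0.5, 0.0, -0.3]
width: 0.0853
```

Run:
```python
from h import *
c=cam('wrist'); weights(c,.0693); cv2.imwrite('pics/w10.png',c['img'])
go(.5665,-.36,.047,-12);go(.475,-.386,.047,-12)
```

```text
green px [370. 133.] z 0.028 circ (array([ 564.9, -363.7]), 1464) knob (array([375., 134.]), array([ 0.5643, -0.3629,  0.05  ]))
green px [296. 173.] z 0.027 circ (array([ 473.4, -389.8]), 1302) knob (array([294., 177.]), array([ 0.4745, -0.389 ,  0.05  ]))
t 22.38 tcp [ 0.4953 -0.4081  0.2214] yaw_x -12.01 F [ 0.53  1.73 -0.43] w 0.085 j7 0.27
cmd [ 59.6 -61.7 174.5] [-0. -0. -0.] rows>= 3.1
t 22.38 tcp [ 0.4953 -0.4081  0.2214] yaw_x -12.01 F [ 0.53  1.73 -0.43] w 0.085 j7 0.27
cmd [-24.5 -17.2 174.4] [-0. -0. -0.] rows>= 2.8
```

View pics/w10.png

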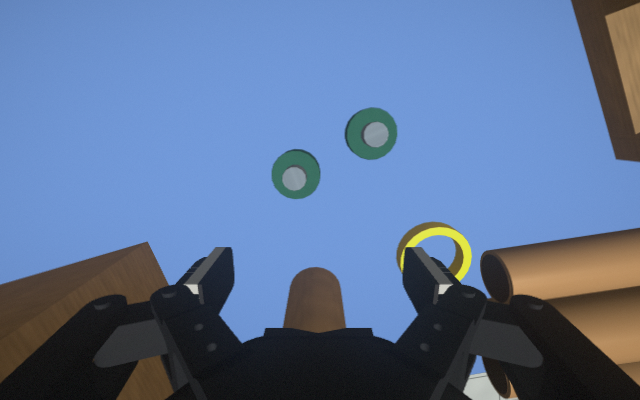

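Call:
{"op": "carry_out", "data": {
  "commands": [
    [-1,30,-30,20,0,0,0],
    [-1,59,-58,50,0,0,0],
    [-1,59,-58,100,0,0,0],
    [-1,59,-58,145,0,0,0],
    [-1,59,-58,174,0,0,0],
    [-1,59,-58,174,0,0,0],
    [0.3,59,-58,174,0,0,0],
    [1,59,-58,174,0,0,0],
    [1,59,-58,174,0,0,0],
    [1,59,-58,174,0,0,0],
    [1,59,-58,174,0,0,0]
  ]
}}

```text
time: 23.75
tcp_pos: [0.5644, -0.3654, 0.0484]
tool_rot: [[0.978, -0.21, 0.0], [-0.21, -0.978, -0.001], [0.001, 0.0, -1.0]]
force: [-4.2, 1.6, 12.0]
width: 0.024
```

Run:
```python
from h import *
go(.48,-.20,.22,-12)
go(.45,0,.22,-12)
go(.5458,.12,.20,-12)
```

```text
t 23.75 tcp [ 0.5644 -0.3654  0.0484] yaw_x -12.1 F [-4.23  1.59 12.  ] w 0.024 j7 0.09
cmd [-117.1 -144.  -171.8] [ 0.  -0.  -0.1] rows>= 4.0
t 23.75 tcp [ 0.5644 -0.3654  0.0484] yaw_x -12.1 F [-4.23  1.59 12.  ] w 0.024 j7 0.09
cmd [-188.4 -333.2 -171.9] [ 0.  -0.  -0.1] rows>= 6.7
t 23.75 tcp [ 0.5644 -0.3654  0.0484] yaw_x -12.1 F [-4.23  1.59 12.  ] w 0.024 j7 0.09
cmd [-119.9 -470.6 -151.9] [ 0.  -0.  -0.1] rows>= 8.1
```

Call:
{"op": "carry_out", "data": {
  "commands": [
    [1,0,0,-20,0,0,0],
    [1,0,0,-70,0,0,0],
    [1,-20,-15,-120,0,0,0],
    [1,-55,-55,-150,0,0,0],
    [1,-90,-105,-165,0,0,0],
    [1,-120,-155,-165,0,0,0],
    [1,-145,-205,-165,0,0,0],
    [1,-165,-255,-165,0,0,0],
    [1,-180,-305,-165,0,0,0],
    [1,-185,-340,-165,0,0,0],
    [1,-185,-340,-165,0,0,0]
  ]
}}

```text
time: 25.12
tcp_pos: [0.4546, 0.0085, 0.2134]
tool_rot: [[0.979, -0.205, 0.001], [-0.205, -0.979, -0.0], [0.001, -0.0, -1.0]]
force: [-0.1, -1.0, -3.4]
width: 0.0234
```

Run:
```python
from h import *
go(.5458,.12,.118,-12)
c=cam('wrist'); cv2.imwrite('pics/w11.png',c['img'])
```

```text
t 25.12 tcp [0.4546 0.0085 0.2134] yaw_x -11.85 F [-0.11 -1.03 -3.37] w 0.0234 j7 -0.43
cmd [  66.3 -127.8   95.5] [-0.  -0.1  0.2] rows>= 2.8
```

View pics/w11.png

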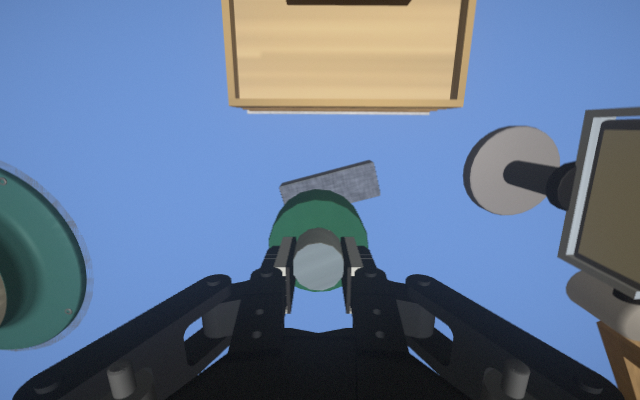

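Call:
{"op": "carry_out", "data": {
  "commands": [
    [1,25,-45,0,0,0,0],
    [1,45,-90,0,0,0,0],
    [1,66.5,-128,0,0,0,0],
    [1,66.5,-128,20,0,0,0],
    [1,66.5,-128,50,0,0,0],
    [1,66.5,-128,80,0,0,0],
    [1,66.5,-128,91,0,0,0],
    [1,66.5,-128,94,0,0,0],
    [1,66.5,-128,94,0,0,0]
  ]
}}

```text
time: 26.3
tcp_pos: [0.5469, 0.1171, 0.1192]
tool_rot: [[0.978, -0.21, 0.001], [-0.21, -0.978, 0.0], [0.001, -0.0, -1.0]]
force: [-0.3, 0.5, -3.2]
width: 0.0235
```

Call:
{"op": "carry_out", "data": {
  "commands": [
    [1,0,0,1,0,0,0],
    [1,0,0,2,0,0,0],
    [1,0,0,2,0,0,0]
  ]
}}

```text
time: 26.68
tcp_pos: [0.5468, 0.1172, 0.1171]
tool_rot: [[0.978, -0.21, 0.001], [-0.21, -0.978, -0.0], [0.001, -0.0, -1.0]]
force: [-2.5, -2.6, 7.2]
width: 0.0239
```

Call:
{"op": "carry_out", "data": {
  "commands": [
    [0,0,0,0,0,0,0],
    [-1,0,0,0,0,0,0],
    [-1,0,0,0,0,0,0],
    [-1,0,0,-15,0,0,0],
    [-1,0,0,-60,0,0,0],
    [-1,-20,20,-100,0,0,0],
    [-1,-50,60,-110,0,0,0],
    [-1,-70,115,-110,0,0,0],
    [-1,-75,170,-110,0,0,0],
    [-1,-70,225,-110,0,0,0],
    [-1,-60,280,-105,0,0,0],
    [-1,-50,335,-105,0,0,0]
  ]
}}

```text
time: 28.18
tcp_pos: [0.4271, -0.2015, 0.2223]
tool_rot: [[0.978, -0.209, 0.001], [-0.209, -0.978, -0.001], [0.001, 0.0, -1.0]]
force: [0.6, -0.1, 2.1]
width: 0.0852
```

Run:
```python
from h import *
c=cam('top'); weights(c,.0693,40); cv2.imwrite('pics/t12.png',big(c['img'],180,140,440,280,3))
go(.474,-.4,.215,-12)
```

```text
green px [255. 199.] z 0.097 circ (array([566.4, 210.7]), 122) knob (array([254., 198.]), array([0.5658, 0.2103, 0.1193]))
green px [281. 204.] z 0.097 circ (array([548.8, 120.2]), 125) knob (array([280., 203.]), array([0.5482, 0.1198, 0.1193]))
green px [250. 222.] z 0.097 circ (array([483.4, 225.2]), 127) knob (array([248., 222.]), array([0.4835, 0.2252, 0.1193]))
t 28.23 tcp [ 0.4261 -0.2085  0.2221] yaw_x -12.46 F [ -4.13 -10.17  -0.38] w 0.0855 j7 0.06
cmd [ 88.1 176.6   7.5] [ 0.1 -0.1 -0.5] rows>= 3.2
```

View pics/t12.png

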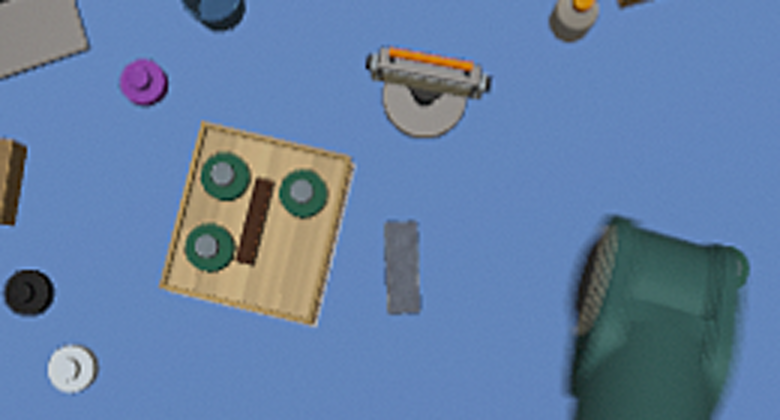

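Call:
{"op": "carry_out", "data": {
  "commands": [
    [-1,30,55,5,0,0,0.5],
    [-1,60,110,5,0,0,0.5],
    [-1,88,160,5,0,0,0.5],
    [-1,88,190,5,0,0,0.5],
    [-1,88,190,5,0,0,0.5],
    [-1,88,190,5,0,0,0.5]
  ]
}}

```text
time: 28.98
tcp_pos: [0.4739, -0.4033, 0.2169]
tool_rot: [[0.976, -0.217, 0.001], [-0.217, -0.976, 0.0], [0.0, -0.0, -1.0]]
force: [0.8, 0.5, -0.6]
width: 0.0854
```

Run:
```python
from h import *
c=cam('wrist'); weights(c,.0693); cv2.imwrite('pics/w13.png',c['img'])
go(.474,-.3895,.047,-12)
```

```text
green px [314. 174.] z 0.027 circ (array([ 473.6, -390.1]), 1329) knob (array([314., 179.]), array([ 0.474, -0.389,  0.05 ]))
t 29.02 tcp [ 0.4741 -0.4031  0.2169] yaw_x -12.52 F [ 1.92 -0.23 -0.5 ] w 0.0855 j7 0.29
cmd [ -3.1 -13.2 169.9] [-0.  -0.  -0.5] rows>= 2.7
```

Call:
{"op": "carry_out", "data": {
  "commands": [
    [-1,-3,-13,40,0,0,-0.5],
    [-1,-3,-13,90,0,0,-0.5],
    [-1,-3,-13,140,0,0,-0.5],
    [-1,-3,-13,170,0,0,-0.5],
    [-1,-3,-13,170,0,0,-0.5],
    [0.3,-3,-13,170,0,0,-0.5],
    [1,-3,-13,170,0,0,-0.5],
    [1,-3,-13,170,0,0,-0.5],
    [1,-3,-13,170,0,0,-0.5],
    [1,-3,-13,170,0,0,-0.5]
  ]
}}

```text
time: 30.28
tcp_pos: [0.4737, -0.3911, 0.0473]
tool_rot: [[0.978, -0.21, 0.0], [-0.21, -0.978, -0.001], [0.001, 0.001, -1.0]]
force: [-4.1, 2.9, 12.5]
width: 0.0245
```

Run:
```python
from h import *
go(.45,0,.22,-12)
```

```text
t 30.27 tcp [ 0.4737 -0.3911  0.0473] yaw_x -12.1 F [-4.13  2.9  12.47] w 0.0245 j7 0.2
cmd [-105.1 -377.3 -173. ] [ 0.  -0.  -0.1] rows>= 6.9
```

Call:
{"op": "carry_out", "data": {
  "commands": [
    [1,0,0,-20,0,0,0],
    [1,0,0,-70,0,0,0],
    [1,-10,-20,-120,0,0,0],
    [1,-30,-60,-155,0,0,0],
    [1,-50,-110,-165,0,0,0],
    [1,-65,-160,-165,0,0,0],
    [1,-80,-210,-165,0,0,0],
    [1,-90,-260,-165,0,0,0],
    [1,-98,-310,-165,0,0,0],
    [1,-105,-355,-165,0,0,0],
    [1,-105,-377,-165,0,0,0],
    [1,-105,-377,-165,0,0,0]
  ]
}}

```text
time: 31.78
tcp_pos: [0.4499, 0.0015, 0.2122]
tool_rot: [[0.978, -0.207, 0.001], [-0.207, -0.978, -0.0], [0.001, -0.0, -1.0]]
force: [-0.5, -1.1, -3.3]
width: 0.024
```

Run:
```python
from h import *
go(.4636,.1374,.118,-12)
```

```text
t 31.77 tcp [0.4499 0.0015 0.2122] yaw_x -11.92 F [-0.46 -1.05 -3.32] w 0.024 j7 -0.41
cmd [ -14.8 -135.8   94.2] [-0.  -0.1  0.1] rows>= 2.7
```

Call:
{"op": "carry_out", "data": {
  "commands": [
    [1,-5,-45,0,0,0,0],
    [1,-10,-90,0,0,0,0],
    [1,-15,-134,0,0,0,0],
    [1,-15,-134,20,0,0,0],
    [1,-15,-134,50,0,0,0],
    [1,-15,-134,80,0,0,0],
    [1,-15,-134,90,0,0,0],
    [1,-15,-134,93,0,0,0],
    [1,-15,-134,93,0,0,0]
  ]
}}

```text
time: 32.9
tcp_pos: [0.4637, 0.134, 0.1191]
tool_rot: [[0.978, -0.21, 0.001], [-0.21, -0.978, 0.0], [0.001, -0.0, -1.0]]
force: [-0.3, 0.0, -3.3]
width: 0.0236
```

Call:
{"op": "carry_out", "data": {
  "commands": [
    [1,0,0,1,0,0,0],
    [1,0,0,2.5,0,0,0],
    [1,0,0,2.5,0,0,0]
  ]
}}

```text
time: 33.28
tcp_pos: [0.4635, 0.1341, 0.1161]
tool_rot: [[0.978, -0.21, 0.001], [-0.21, -0.978, 0.0], [0.001, -0.0, -1.0]]
force: [-0.8, -0.6, 1.4]
width: 0.0239
```

Call:
{"op": "carry_out", "data": {
  "commands": [
    [0,0,0,0,0,0,0],
    [-1,0,0,0,0,0,0],
    [-1,0,0,0,0,0,0],
    [-1,0,0,-15,0,0,0],
    [-1,0,0,-60,0,0,0],
    [-1,-20,20,-110,0,0,0],
    [-1,-30,60,-150,0,0,0],
    [-1,-30,120,-180,0,0,0],
    [-1,-20,180,-180,0,0,0],
    [-1,-20,190,-180,0,0,0],
    [-1,-20,190,-180,0,0,0]
  ]
}}

```text
time: 34.65
tcp_pos: [0.4038, -0.0476, 0.2963]
tool_rot: [[0.978, -0.21, 0.001], [-0.21, -0.978, -0.0], [0.0, -0.0, -1.0]]
force: [-0.2, 1.2, -0.3]
width: 0.0855
```

Run:
```python
from h import *
st(); c=cam('top'); weights(c,.0693,40); cv2.imwrite('pics/t14.png',big(c['img'],180,140,440,280,3))
o=cv2.inRange(cv2.cvtColor(c['img'],cv2.COLOR_BGR2HSV),(5,170,120),(20,255,255))
for m,s,ce in cluster(o>0,8): print(ce, np.median(cloud(c,m.astype(np.uint8))[1],0).round(4))
c=cam('scene'); cv2.imwrite('pics/s14.png',big(c['img'],220,150,470,320,3))
c=cam('wrist'); cv2.imwrite('pics/w14.png',c['img'])
```

```text
t 34.65 tcp [ 0.4038 -0.0476  0.2963] yaw_x -12.15 F [-0.24  1.19 -0.32] w 0.0855 j7 -0.15
green px [255. 199.] z 0.097 circ (array([567.2, 210.7]), 125) knob (array([254., 198.]), array([0.5658, 0.2103, 0.1193]))
green px [281. 204.] z 0.097 circ (array([549.2, 119.8]), 122) knob (array([280., 203.]), array([0.5482, 0.1197, 0.1193]))
green px [250. 222.] z 0.097 circ (array([483.1, 225.1]), 130) knob (array([248., 222.]), array([0.4835, 0.2252, 0.1193]))
green px [275. 228.] z 0.097 circ (array([464.9, 135.6]), 127) knob (array([275., 228.]), array([0.4653, 0.1351, 0.1193]))
[374.      139.65625] [ 0.7772 -0.1986  0.1201]
[323.12068966 159.51724138] [ 0.6768 -0.02    0.2421]
```

View pics/t14.png

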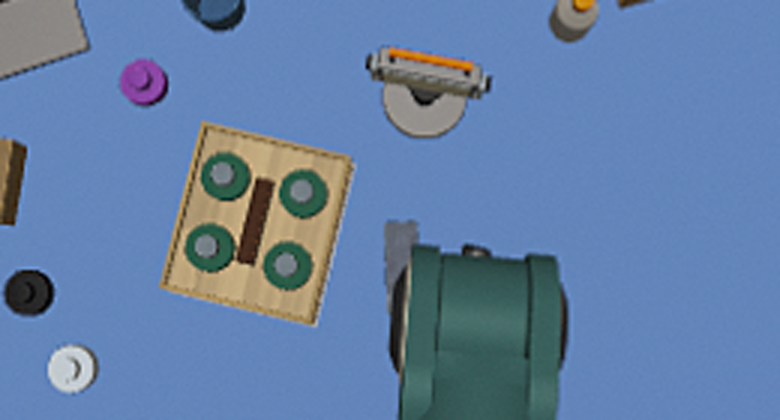

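View pics/s14.png

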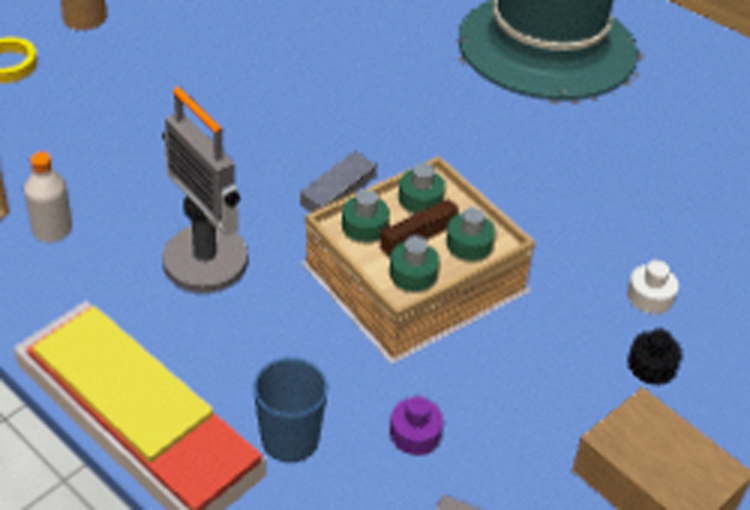

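View pics/w14.png

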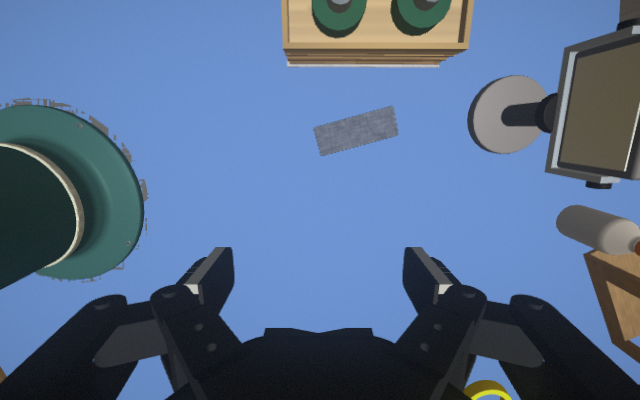

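All four weights stand on the board, two on each side of the rib. In the wrist view the amber lit panel at (600,110) faces the robot (world -x). Next I measure the lamp's axis and bar.

Run:
```python
from h import *
def circ(X):
    A=np.c_[2*X,np.ones(len(X))]; b=(X**2).sum(1); s=np.linalg.lstsq(A,b,rcond=None)[0]; return s[:2],np.sqrt(s[2]+s[:2]@s[:2])
c=cam('wrist'); uv,P=cloud(c)
k=(P[:,0]>.56)&(P[:,0]<.76)&(P[:,1]>-.11)&(P[:,1]<.08)&(P[:,2]>.008)&(P[:,2]<.03)
print(k.sum(),np.percentile(P[k,2],[5,50,95]).round(4))
m=np.zeros((400,640),np.uint8); m[uv[k,1],uv[k,0]]=1
m=(max(cluster(m>0,50),key=lambda t:t[1][4])[0]).astype(np.uint8)
zf=np.median(cloud(c,m)[1][:,2]); cn=max(cv2.findContours(m,cv2.RETR_EXTERNAL,cv2.CHAIN_APPROX_NONE)[0],key=len).reshape(-1,2)
X=plane(c,cn,zf)[:,:2]
for i in range(8):
    ce,r=circ(X); d=abs(np.hypot(*(X-ce).T)-r); X=X[d<max(.0025,np.percentile(d,85))] if i<6 else X
print('foot wrist',ce,r,zf,len(X))
for n in ['top','scene']:
    c=cam(n); uv,P=cloud(c)
    k=(P[:,0]>.56)&(P[:,0]<.76)&(P[:,1]>-.11)&(P[:,1]<.08)&(P[:,2]>.008)&(P[:,2]<.03)
    m=np.zeros((400,640),np.uint8); m[uv[k,1],uv[k,0]]=1
    m=(max(cluster(m>0,50),key=lambda t:t[1][4])[0]).astype(np.uint8)
    cn=max(cv2.findContours(m,cv2.RETR_EXTERNAL,cv2.CHAIN_APPROX_NONE)[0],key=len).reshape(-1,2)
    X=plane(c,cn,zf)[:,:2]; X=X[X[:,0]<.665] if n=='top' else X
    for i in range(6):
        ce,r=circ(X); d=abs(np.hypot(*(X-ce).T)-r); X=X[d<max(.003,np.percentile(d,85))]
    print('foot',n,ce,r,len(X))
    o=cv2.inRange(cv2.cvtColor(c['img'],cv2.COLOR_BGR2HSV),(5,170,120),(20,255,255))
    for mm,s,ce in cluster(o>0,8):
        q,B=cloud(c,mm.astype(np.uint8)); B=B[B[:,2]>.22]
        if len(B)>20:
            e=np.linalg.eigh(np.cov((B-B.mean(0)).T))[1][:,-1]; print(' bar',B.mean(0).round(4),np.median(B,0).round(4),'dir',np.degrees(np.arctan2(e[1],e[0])).round(1), e[2].round(3),'ends',B[:,1].min().round(3),B[:,1].max().round(3))
# head plane (lit side) from wrist
c=cam('wrist'); uv,P=cloud(c)
k=(P[:,0]>.6)&(P[:,0]<.75)&(P[:,1]>-.06)&(P[:,1]<.02)&(P[:,2]>.13)&(P[:,2]<.19)
Q=P[k]; e=np.linalg.eigh(np.cov((Q-Q.mean(0)).T))[1][:,0]; print('head face',k.sum(),Q.mean(0),e)
```

```text
3989 [0.0135 0.0177 0.0194]
foot wrist [ 0.67477813 -0.02043888] 0.05133360533315363 0.01776418570645274 178
foot top [ 0.67964475 -0.01992331] 0.05030064941644745 32
 bar [ 0.6768 -0.0189  0.2424] [ 0.6767 -0.02    0.243 ] dir -99.2 -0.017 ends -0.06 0.022
foot scene [ 0.68141268 -0.01474475] 0.05106669516623223 55
 bar [ 0.6773 -0.0219  0.2409] [ 0.6769 -0.0228  0.2405] dir -99.9 -0.018 ends -0.064 0.024
head face 6026 [ 0.66495289 -0.01946813  0.16245259] [ 0.98628359 -0.16399006  0.0187602 ]
```

Run:
```python
from h import *
go(.676,-.0205,.33,-9.7)
```

```text
t 35.0 tcp [ 0.404  -0.0468  0.2958] yaw_x -12.01 F [-0.17 -0.63 -0.48] w 0.0858 j7 -0.15
cmd [260.6 -82.4 -34.3] [-0.   0.  -2.3] rows>= 4.4
```

Call:
{"op": "carry_out", "data": {
  "commands": [
    [-1,0,0,-35,0,0,0],
    [-1,50,-16,-35,0,0,0],
    [-1,100,-32,-35,0,0,-1],
    [-1,150,-48,-35,0,0,-2],
    [-1,200,-64,-35,0,0,-2.3],
    [-1,245,-77,-35,0,0,-2.3],
    [-1,260.5,-82.5,-35,0,0,-2.3],
    [-1,260.5,-82.5,-35,0,0,-2.3],
    [-1,260.5,-82.5,-35,0,0,-2.3]
  ]
}}

```text
time: 36.12
tcp_pos: [0.6753, -0.0212, 0.3308]
tool_rot: [[0.985, -0.17, -0.0], [-0.17, -0.985, 0.0], [-0.0, 0.0, -1.0]]
force: [0.2, -0.1, -0.1]
width: 0.0854
```

Run:
```python
from h import *
c=cam('wrist'); cv2.imwrite('pics/w15.png',c['img'])
go(.676,-.0205,.240,-9.7)
```

```text
t 36.17 tcp [ 0.6753 -0.0214  0.3311] yaw_x -9.79 F [0.45 0.01 0.71] w 0.0853 j7 -0.39
cmd [ 0.6 -1.1 91.1] [ 0.  -0.  -0.1] rows>= 1.5
```

View pics/w15.png

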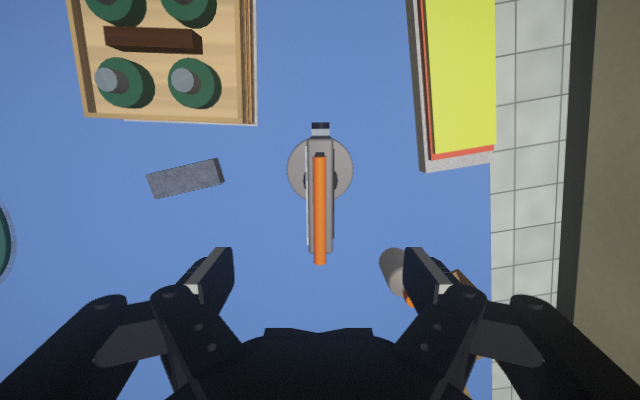

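Call:
{"op": "carry_out", "data": {
  "commands": [
    [-1,0.5,-1,30,0,0,0],
    [-1,0.5,-1,60,0,0,0],
    [-1,0.5,-1,85,0,0,0],
    [-1,0.5,-1,90,0,0,0],
    [-1,0.5,-1,90,0,0,0],
    [0,0.5,-1,90,0,0,0],
    [0.5,0.5,-1,90,0,0,0],
    [1,0.5,-1,90,0,0,0],
    [1,0.5,-1,90,0,0,0],
    [1,0.5,-1,90,0,0,0],
    [1,0.5,-1,90,0,0,0],
    [1,0.5,-1,90,0,0,0]
  ],
  "grip_force": 30
}}

```text
time: 37.67
tcp_pos: [0.6766, -0.0205, 0.2409]
tool_rot: [[0.985, -0.17, -0.0], [-0.17, -0.985, 0.0], [-0.0, -0.0, -1.0]]
force: [-1.0, -0.5, 4.0]
width: 0.0087
```

Run:
```python
from h import *
s=st(); ax=np.array([.675,-.0205]); d=np.array([.514,.1735])-ax; print('face dir',np.degrees(np.arctan2(d[1],d[0])),np.linalg.norm(d))
```

```text
t 37.67 tcp [ 0.6766 -0.0205  0.2409] yaw_x -9.79 F [-1.04 -0.51  3.98] w 0.0087 j7 -0.42
face dir 129.68917556012818 0.2521051367981224
```

Call:
{"op": "carry_out", "data": {
  "commands": [
    [1,0,0,0,0,0,3],
    [1,0,0,0,0,0,7],
    [1,0,0,0,0,0,12],
    [1,0,0,0,0,0,17],
    [1,0,0,0,0,0,22],
    [1,0,0,0,0,0,27],
    [1,0,0,0,0,0,32],
    [1,0,0,0,0,0,36],
    [1,0,0,0,0,0,39],
    [1,0,0,0,0,0,40.5],
    [1,0,0,0,0,0,40.5],
    [1,0,0,0,0,0,40.5]
  ]
}}

```text
time: 39.17
tcp_pos: [0.6769, -0.0199, 0.2409]
tool_rot: [[0.64, -0.768, 0.001], [-0.768, -0.64, 0.001], [-0.0, -0.001, -1.0]]
force: [4.3, 4.4, 1.1]
width: 0.0084
```

Run:
```python
from h import *
s=st()
c=cam('wrist'); cv2.imwrite('pics/w16.png',c['img'])
```

```text
t 39.17 tcp [ 0.6769 -0.0199  0.2409] yaw_x -50.22 F [4.31 4.37 1.06] w 0.0084 j7 -1.06
```

View pics/w16.png

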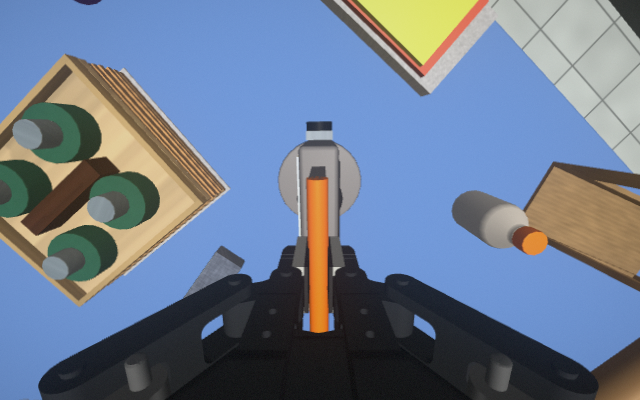

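Call:
{"op": "carry_out", "data": {
  "commands": [
    [1,-5,0,0.2,0,0,0],
    [1,-10,0,0.6,0,0,0],
    [1,-15,0,1.4,0,0,0],
    [1,-20,0,2.5,0,0,0],
    [1,-25,0,4,0,0,0],
    [1,-30,0,5.8,0,0,0],
    [1,-35,0,8.1,0,0,0],
    [1,-38,0,9.6,0,0,0],
    [1,-40,0,10.7,0,0,0],
    [1,-40,0,10.7,0,0,0],
    [1,-40,0,10.7,0,0,0]
  ]
}}

```text
time: 40.6
tcp_pos: [0.6509, 0.0103, 0.23]
tool_rot: [[0.639, -0.769, -0.0], [-0.769, -0.639, 0.0], [-0.0, 0.0, -1.0]]
force: [3.3, 1.5, 3.3]
width: 0.0088
```

Run:
```python
from h import *
s=st()
c=cam('wrist'); cv2.imwrite('pics/w17.png',c['img'])
c=cam('scene'); cv2.imwrite('pics/s17.png',big(c['img'],220,120,400,260,4))
```

```text
t 40.6 tcp [0.6509 0.0103 0.23  ] yaw_x -50.28 F [3.27 1.54 3.34] w 0.0088 j7 -1.12
```

View pics/s17.png

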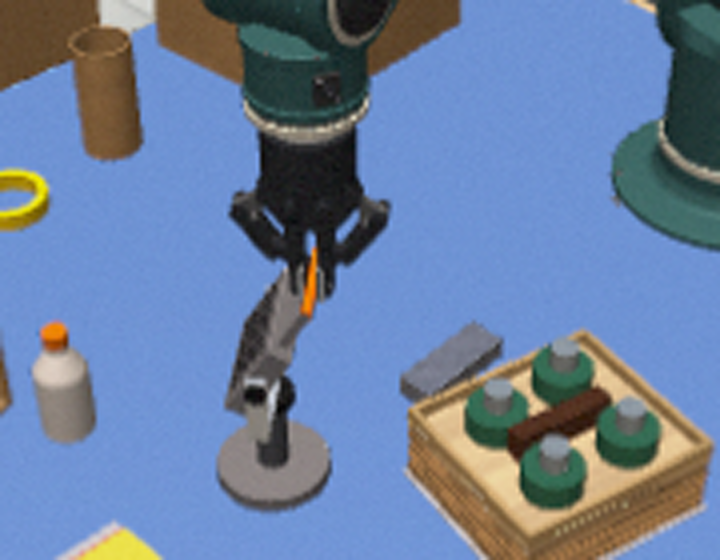

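View pics/w17.png

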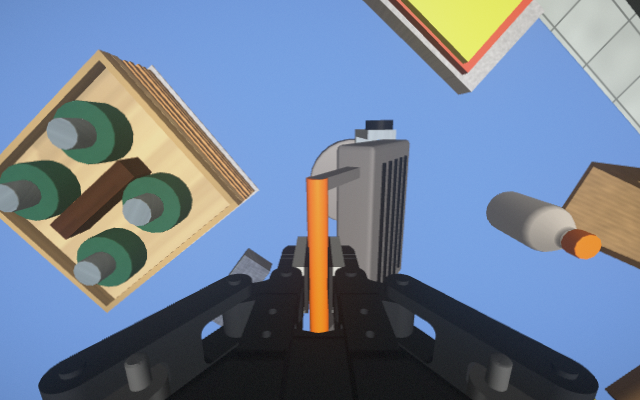

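Call:
{"op": "carry_out", "data": {
  "commands": [
    [0.4,0,0,0,0,0,0],
    [0.4,0,0,0,0,0,0],
    [0.4,0,0,0,0,0,0],
    [0.4,0,0,-10,0,0,0],
    [0.4,0,0,-30,0,0,0],
    [0.4,0,0,-60,0,0,0],
    [0.4,0,0,-90,0,0,0],
    [0,-40,60,-90,0,0,0],
    [0,-60,110,-90,0,0,0],
    [0,-80,165,-90,0,0,0],
    [0,-80,165,-90,0,0,0],
    [0,-80,165,-90,0,0,0]
  ]
}}

```text
time: 42.2
tcp_pos: [0.4737, -0.0335, 0.3215]
tool_rot: [[0.639, -0.769, 0.002], [-0.769, -0.639, -0.0], [0.002, -0.001, -1.0]]
force: [-0.6, -0.2, 0.5]
width: 0.0427
```

Run:
```python
from h import *
s=st()
ax=np.array([.675,-.0205])
for n in ['top','scene','wrist']:
    c=cam(n); o=cv2.inRange(cv2.cvtColor(c['img'],cv2.COLOR_BGR2HSV),(5,170,100),(20,255,255))
    cv2.imwrite(f'pics/{n}18.png',c['img'] if n=='wrist' else big(c['img'],180,110,440,280,3))
    for mm,st_,ce in cluster(o>0,8):
        q,B=cloud(c,mm.astype(np.uint8)); B=B[(B[:,2]>.2)&(B[:,2]<.26)]
        if len(B)>15:
            e=np.linalg.eigh(np.cov((B-B.mean(0)).T))[1][:,-1]; a=np.degrees(np.arctan2(e[1],e[0])); mid=(B.min(0)+B.max(0))/2
            print(n,'bar mid',mid.round(4),'mean',B.mean(0).round(4),'dir',a.round(1),'offset from axis',(np.linalg.norm(mid[:2]-ax)*1000).round(1),'sin tilt',np.linalg.norm(mid[:2]-ax)/.08)
    if n!='scene': weights(c,.0693,40)
```

```text
t 42.2 tcp [ 0.4737 -0.0335  0.3215] yaw_x -50.29 F [-0.56 -0.19  0.45] w 0.0427 j7 -0.92
top bar mid [0.6532 0.0122 0.2297] mean [0.6509 0.0107 0.2314] dir -139.4 offset from axis 39.3 sin tilt 0.49170400260954195
green px [255. 199.] z 0.096 circ (array([566. , 211.3]), 120) knob (array([254., 198.]), array([0.5659, 0.211 , 0.1193]))
green px [278. 205.] z 0.097 circ (array([546.6, 130.8]), 126) knob (array([277., 204.]), array([0.5469, 0.1297, 0.1193]))
green px [250. 222.] z 0.097 circ (array([483.5, 226.1]), 128) knob (array([248., 222.]), array([0.4838, 0.2251, 0.1193]))
green px [275. 228.] z 0.097 circ (array([464.9, 135.5]), 122) knob (array([275., 228.]), array([0.4653, 0.1351, 0.1193]))
scene bar mid [0.6503 0.0139 0.2304] mean [0.6513 0.0122 0.23  ] dir -139.4 offset from axis 42.3 sin tilt 0.5290690492654309
wrist bar mid [ 0.6285 -0.0087  0.2296] mean [ 0.628  -0.0084  0.2303] dir -139.0 offset from axis 48.0 sin tilt 0.5996770301735098
green px [147.  30.] z 0.096 circ (array([483.4, 224.5]), 1340) knob (array([135.,  24.]), array([0.4847, 0.2173, 0.1193]))
green px [249.  42.] z 0.096 circ (array([546.4, 128.3]), 1433) knob (array([244.,  37.]), array([0.5458, 0.1252, 0.1193]))
green px [204.  98.] z 0.096 circ (array([465. , 134.1]), 1229) knob (array([196.,  96.]), array([0.4664, 0.1307, 0.1193]))
green px [105. 312.] z 0.011 circ (array([25.9, 81.7]), 58) knob (array([124., 294.]), array([0.1326, 0.083 , 0.05  ]))
green px [167. 333.] z 0.027 circ (array([ 88.2, -10.9]), 54) knob None
green px [199. 364.] z 0.013 circ (array([ 25. , -81.1]), 53) knob (array([201., 350.]), array([ 0.1217, -0.0699,  0.05  ]))
green px [166. 393.] z 0.085 circ (array([ 54.9, -64.6]), 24) knob None
```

View pics/scene18.png

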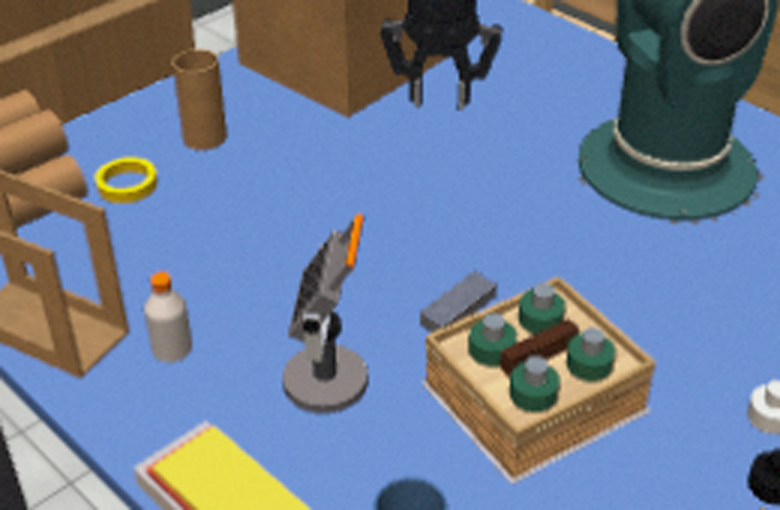

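View pics/top18.png

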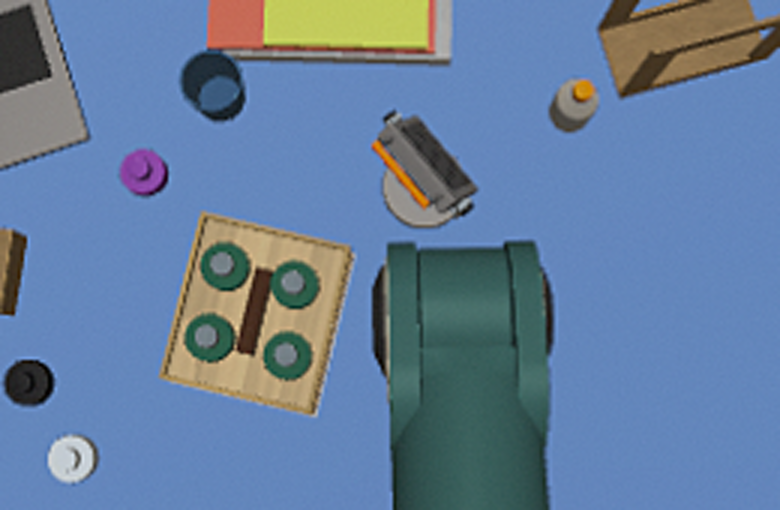

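Run:
```python
from h import *
c=cam('wrist'); uv,P=cloud(c)
for w in [(.483,.2255),(.5465,.1295),(.465,.135)]:
    d=np.hypot(P[:,0]-w[0],P[:,1]-w[1]); k=(d<.025)&(abs(P[:,2]-.0973)<.006); Q=P[k]
    A=np.c_[Q[:,:2]-Q[:,:2].mean(0),np.ones(len(Q))]; s=np.linalg.lstsq(A,Q[:,2],rcond=None)[0]; print(w,k.sum(),'slope',s.round(3))
x=np.array([np.cos(np.radians(-12.1)),np.sin(np.radians(-12.1))]);y=np.array([-x[1],x[0]])
for w in [(.566,.2112),(.5466,.1302),(.4835,.2255),(.465,.1353)]:
    d=np.array(w)-[.5143,.1737]; print((d@x).round(4),(d@y).round(4))
cv2.imwrite('pics/w19.png',big(c['img'],60,0,330,160,2.8))
```

```text
(0.483, 0.2255) 1098 slope [ 0.005 -0.01   0.097]
(0.5465, 0.1295) 1147 slope [-0.001 -0.007  0.097]
(0.465, 0.135) 999 slope [ 0.007 -0.001  0.096]
0.0427 0.0475
0.0407 -0.0358
-0.041 0.0442
-0.0402 -0.0479
```

View pics/w19.png

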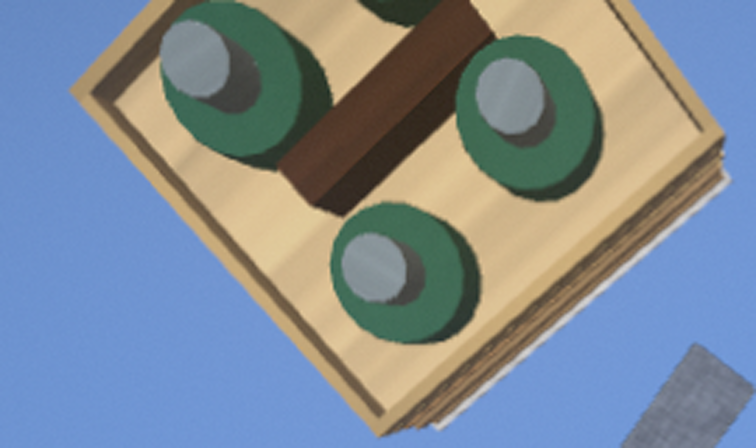

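```bash
python3 -c "
from h import *
st(); print(sign_off())"
```

```text
t 42.4 tcp [ 0.4737 -0.0332  0.3201] yaw_x -50.24 F [-0.19 -0.25  0.08] w 0.0431 j7 -0.92
the job is handed in; nothing more can be done
None
```

The job is done and handed in at about 42 s; sign-off gives no verdict, so the figures below are my own last measurements.

- **Board:** it was lowered by its rib until I felt contact, which put the stack about 59 mm high, and let go there. Its centre measured (0.514, 0.174) against (0.514, 0.173) for the stack. It is parallel to the stack within about 0.2 degrees.
- **Weights:** all four green weights were set on the board, two on each side of the rib. In board coordinates (mm) they are at about (43, 48), (41, -36), (-41, 44) and (-40, -48). Three have disc tops level within about 0.01; the wrist camera couldn't see the fourth, at (43, 48). Its height in the top view matches the others.
- **Knocked weight:** the weight now at (41, -36) was knocked about 10 mm towards the rib during the lamp work. It now stands against or almost against the rib, still upright and within limits, so I left it.
- **Lamp:** it faces 130.6 degrees, against 129.7 degrees for the stack's middle.
- **Lamp tilt readings disagree:** the head was moved through a 30-degree arc. The top and scene views give about 29 to 32 degrees from the bar's offset, and the bar's height gives about 33. The wrist view gave about 37, but the bar was cut off in that view, so I set that reading aside.
- **Other things:** in the last pictures the eraser, tape, glue, mug and tube are upright and look unmoved. The carton is only partly in view there. The gripper was clear of everything at hand-in.

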